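# Fill a capacitor rack by height

## Task

Lift the locking bar straight up and level out of the two U brackets of the empty rack and lay it lengthwise along the middle of the dark rubber mat. Then stand the four black capacitor cans in the four pockets of the rack in order of height, the tallest next to the bracket that has the round knob and the shortest at the other end. Keep the cans upright, set everything down gently without dropping it, and leave the tape roll and the heat sink where they are.

Things in the scene. Friction and masses are not known exactly. Their poses are not given: they have to be found in the camera images.
- rack: fixed capacitor rack: dark steel plate 74 (x) x 292 (y) x 6 mm. Origin: centre of its underside, z up. Four pockets in a row, centres at y = -87, -29, 29, 87 mm, x = 0; each 58 (x) x 54 (y) mm inside, floor at z = 6 mm, light walls 4 mm thick up to z = 12 mm. A U bracket stands at each end, y = +131 and -131 mm; one has a round knob, and which end that is changes.
- knob_bracket: fixed steel U bracket with a round knob (black, 22 mm wide, 32 mm high) 30 mm from its origin at -x, at one end of the rack, 44 mm from the nearest pocket's centre. Origin: centre of its underside, 6 mm above the bench; axes as the rack's. 30 (x) x 20 (y) mm; slot 17 mm wide, open above and to +-y; slot floor 24 mm, cheek tops 43 mm above the origin. The other bracket is the same without knob.
- bar: loose locking bar, square, aluminium with black ends, 12 x 290 x 12 mm, length along its y. Starts in both U brackets, over the middle of the pockets and along the rack's y, underside 30 mm above the bench. Origin: centre of its underside; z up. Balanced about its middle, about 0.12 kg.
- mat: dark rubber mat lying on the bench, fixed: 64 (x) x 310 (y) x 4 mm, its length along its own y. Origin: centre of its underside; z up.
- can_66: black cylindrical capacitor can with a light top, a grey stripe and two small screw terminals on top, 66 mm tall over all, 26 mm in diameter (the tallest of the four); stands upright, loose. Origin: centre of its underside; z up along the can. The terminals make up the top 3 mm.
- can_55: black cylindrical capacitor can with a light top, a grey stripe and two small screw terminals on top, 55 mm tall over all, 36 mm in diameter (the second tallest of the four); stands upright, loose. Origin: centre of its underside; z up along the can. The terminals make up the top 3 mm.
- can_44: black cylindrical capacitor can with a light top, a grey stripe and two small screw terminals on top, 44 mm tall over all, 22 mm in diameter (the third tallest of the four); stands upright, loose. Origin: centre of its underside; z up along the can. The terminals make up the top 3 mm.
- can_33: black cylindrical capacitor can with a light top, a grey stripe and two small screw terminals on top, 33 mm tall over all, 31 mm in diameter (the shortest of the four); stands upright, loose. Origin: centre of its underside; z up along the can. The terminals make up the top 3 mm.
- tape_roll: roll of amber tape lying flat, loose, 56 mm in diameter, 12 mm high; a bystander. Origin: centre of its underside.
- heat_sink_block: black finned heat sink, loose, 30 x 30 x 16 mm; a bystander. Origin: centre of its underside.

How it is judged:
On the way:
1. the bar is lifted level, clear above both brackets (height (world z) of bar above 0.055 m and angle between bar's own y axis and vertical between 1.42 and 1.72 rad), for 0.1 s.
At the end, for the whole second after the job is handed in: From the knob bracket on, the pockets hold the 66, 55, 44 and 33 mm cans, upright within 0.1 rad on the pocket floors, anywhere in the pocket. The bar lies on the mat, its middle within 20 mm across and 25 mm along of the mat's, parallel within 0.12 rad. All at rest (horizontal distance between can_66 and knob_bracket between 0.02 and 0.068 m and x of can_66 in the frame of rack between -0.022 and 0.022 m and z of can_66 in the frame of rack between 0.003 and 0.009 m and angle between each of can_66, can_55, can_44, can_33's own z axis and vertical below 0.1 rad and linear speed of each of can_66, can_55, can_44, can_33, bar below 0.02 m/s and horizontal distance between can_55 and knob_bracket between 0.078 and 0.126 m and x of can_55 in the frame of rack between -0.022 and 0.022 m and z of can_55 in the frame of rack between 0.003 and 0.009 m and horizontal distance between can_44 and knob_bracket between 0.136 and 0.184 m and x of can_44 in the frame of rack between -0.022 and 0.022 m and z of can_44 in the frame of rack between 0.003 and 0.009 m and horizontal distance between can_33 and knob_bracket between 0.194 and 0.242 m and x of can_33 in the frame of rack between -0.022 and 0.022 m and z of can_33 in the frame of rack between 0.003 and 0.009 m and x of bar in the frame of mat between -0.02 and 0.02 m and y of bar in the frame of mat between -0.025 and 0.025 m and angle between the y axis of bar and the y axis of mat, either way round below 0.12 rad and height (world z) of bar below 0.02 m and angle between bar's own y axis and vertical between 1.5 and 1.64 rad); the robot touches nothing.
It fails at once if a can is tipped by more than 0.5 rad (angle between any of can_66, can_55, can_44, can_33's own z axis and vertical above 0.5 rad).
It fails at once if a can or the bar is dropped (out of the fingers and faster than 0.6 m/s) ((contact force between can_66 and the fingers below 0.05 N and linear speed of can_66 above 0.6 m/s) or (contact force between can_55 and the fingers below 0.05 N and linear speed of can_55 above 0.6 m/s) or (contact force between can_44 and the fingers below 0.05 N and linear speed of can_44 above 0.6 m/s) or (contact force between can_33 and the fingers below 0.05 N and linear speed of can_33 above 0.6 m/s) or (contact force between bar and the fingers below 0.05 N and linear speed of bar above 0.6 m/s)).
It fails at once if the tape roll or the heat sink is moved by more than 15 mm (distance of any of tape_roll, heat_sink_block from where it was at the start of the episode above 0.015 m).
It also fails if it takes over 120 s, if anything falls off the work surface, if the arm or the gripper's body presses on something with over 40 N, if the wrist force passes 120 N, or if a joint passes its speed limit or range.

## Robot

A 7-joint arm with a two-finger parallel gripper is mounted at the origin on a cart in front of the work surface, level with it; the furniture and walls round the work are solid. World frame = base frame: x ahead of the robot, y to its left, z up, the work surface at z = 0. Lengths are in m, angles in rad, forces in N, time in s.
With the tool pointing down it reaches from about 0.4 to 0.85 m from the base axis. Payload 10.4 kg.
Tool frame: the origin (TCP) lies at the very end of the fingers, on their centre line; the grasp point (between the pads) lies 19 mm behind it; z points along the fingers, y is the direction in which the jaws open and shut (so a half turn about z gives the same grasp; the last joint's range is limited). The gripper opens to 85 mm and grips with 20 to 120 N. Pads are 22 mm wide; open, the fingers measure 114 mm over their backs; the gripper's body (76 mm by 85 mm) begins 54 mm behind the grasp point. The pads swing forward as they close: fully open they stand 13 mm farther back than shut.
Start: joints at [1.249, 0.332, -0.065, 1.46, 0.022, 1.35, -0.088], TCP at [0.184, -0.597, 0.231] pointing down, gripper open.
Joint ranges: [-2.6, 2.6], [-0.5, 2.12], [-1.47, 1.34], [0.16, 2.42], [-1.27, 4.41], [0.06, 2.06], [-2.6, 2.6]. Speed limits (rad/s): [2.22, 2.22, 2.79, 2.79, 3.14, 3.14, 3.14].

## Interface

Orientations are given as a unit quaternion [x, y, z, w].
In Python, from workcell import get_obs, camera, camera_info, hand_in gives the robot as it stands.
- The arm moves only by the tool move_arm, never from a script. Its argument "moves" is a list of rows, each a list of 3 entries, a list of its own where there are three numbers: the shift along the tool's x, y, z in units of 25 mm (1.0 is 25 mm), then the turn, a rotation vector about the tool's x, y, z in degrees, then the opening, from 0 (shut) to 1 (fully open). A call has 1 to 5 rows; each row shifts and turns the commanded pose from where the row before left it, along the tool's axes as they then stand; what a row does not reach is not made up. A row lasts 1/8 s, in which the tool goes at most 62.5 mm and 10.7 degrees, less where a joint would pass 70% of its speed; a pose out of reach is approached as far as the arm can. A call is refused whole if a number of a shift passes 1 or a number of a turn 10.7, either way. A call with a gripper value outside its range is refused whole. The fingers move at their own pace and stop on an object; "squeeze" is the grip in N (left out, the last holds). Time passes only in rows, so rows that do not move let the fingers close. It gives the time, the measured TCP pose, the force and the opening at its end, in the units of the state.
- get_obs(): the state, without advancing time (a new reading comes with each control period).
- camera(name): name is "side" or "top"; returns the picture (400x640x3 uint8, red, green, blue); there is no depth.
- camera_info(name): a dict with "fx", "fy", "cx", "cy" (pixels), "D" ([k1, k2, p1, p2, k3] as OpenCV has them; the pictures are not rectified), "origin" and "rotation" of the camera in the world. Camera axes: x right, y down, z forward; pixel columns grow to the right and rows downward; lengths in m; the calibration is good to about 2 mm. A picture is of the moment at which its call begins. camera_info takes no time and is no camera call.
- hand_in(): hands the job in, once; it reports no verdict.
The state is a dict: "clock": time; "joint_pos": joint angles; "joint_velocities": joint speeds; "tau": joint torques, N m; "position": TCP position; "ee_rot": TCP orientation; "ft_force": force on the tool from outside, world axes, zero at the start; "torque": the same for the moment, N m; "grip_width": opening from 0.0 (shut) to 1.0 (fully open).
Only numpy, scipy, OpenCV 4.12 (cv2) and the standard library are available. Lean on these libraries where they do the work, as an engineer would, in place of code of your own. Each camera call takes 0.05 s, during which the arm holds its last target. There are 200 camera calls.

## Working session

There is one attempt and no reset: what is moved stays moved. The work goes in short steps, Python scripts to look and compute and a tool call to move; the robot and the scene stay as the last step left them, time stands still between calls to the robot, and variables do not carry over. Pictures are saved under pics/ and viewed, about 12 in all and at most 16, crops included, and the job is handed in when it is done.

Besides the shell and the picture viewer there is one more tool, called as name([rows], argument=value, ...), one row to a line, values as JSON. move_arm: Moves the arm, as the interface text tells. Its arguments: {"type":"object","properties":{"moves":{"type":"array","items":{"type":"array"}},"squeeze":{"type":"number"}},"required":["moves"]}

```bash
mkdir -p pics
cat > h.py <<'E'
import numpy as np, cv2
from workcell import get_obs, camera, camera_info, hand_in
def save(name,fn):
    im=camera(name); cv2.imwrite('pics/'+fn,cv2.cvtColor(im,cv2.COLOR_RGB2BGR)); return im
def ray(name,px):
    i=camera_info(name); K=np.array([[i['fx'],0,i['cx']],[0,i['fy'],i['cy']],[0,0,1.]])
    p=cv2.undistortPoints(np.array(px,float).reshape(-1,1,2),K,np.array(i['D'],float)).reshape(-1,2)
    d=np.c_[p,np.ones(len(p))]@np.array(i['rotation'],float).reshape(3,3).T
    return np.array(i['origin'],float),d
def onz(name,px,z):
    o,d=ray(name,px); return o+d*((z-o[2])/d[:,2])[:,None]
def proj(name,P):
    i=camera_info(name); K=np.array([[i['fx'],0,i['cx']],[0,i['fy'],i['cy']],[0,0,1.]])
    R=np.array(i['rotation'],float).reshape(3,3); 
    return cv2.projectPoints(np.array(P,float).reshape(-1,3),cv2.Rodrigues(R.T)[0],-R.T@np.array(i['origin'],float),K,np.array(i['D'],float))[0].reshape(-1,2)
E
python3 -c "
from h import *
save('top','t0.png');save('side','s0.png')
for n in('top','side'):print(camera_info(n))
print(get_obs())"
```

```text
{'fx': 406.4215268980976, 'fy': 406.4215268980976, 'cx': 319.7726314184552, 'cy': 198.45957339317778, 'D': array([0.02560112, 0.        , 0.        , 0.        , 0.        ]), 'origin': array([ 0.36150014, -0.03983447,  1.11588021]), 'rotation': array([ 0.70992817, -0.7001773 ,  0.0416971 , -0.06336487])}
{'fx': 495.5235038285083, 'fy': 495.5235038285083, 'cx': 319.83702332760936, 'cy': 202.52596501576505, 'D': array([-0.10095432,  0.        ,  0.        ,  0.        ,  0.        ]), 'origin': array([-0.20415325,  1.08287972,  0.5743176 ]), 'rotation': array([-0.24454334,  0.79044854, -0.54093689,  0.15092031])}
{'clock': 0.1, 'joint_pos': array([ 1.24939409,  0.33281289, -0.06471133,  1.46080506,  0.0215855 ,
        1.34988142, -0.08854312]), 'joint_velocities': array([-0.00066674, -0.00039833,  0.00033292, -0.0022456 ,  0.00122125,
       -0.00047985,  0.00075026]), 'tau': array([ 1.40793927e-03, -6.26747847e+01,  4.93260717e-02, -3.92431569e+01,
        1.64114137e-02,  6.99815704e-03, -3.51139192e-05]), 'position': array([ 0.1839044 , -0.59700931,  0.23061783]), 'ee_rot': array([ 9.88861516e-01,  1.48837276e-01, -1.07060671e-04, -5.96508974e-04]), 'ft_force': array([-0.33260585,  0.01643409, -0.1377546 ]), 'torque': array([-0.00920994,  0.01484684, -0.02710307]), 'grip_width': 1.0002005381404129}
```

View pics/t0.png

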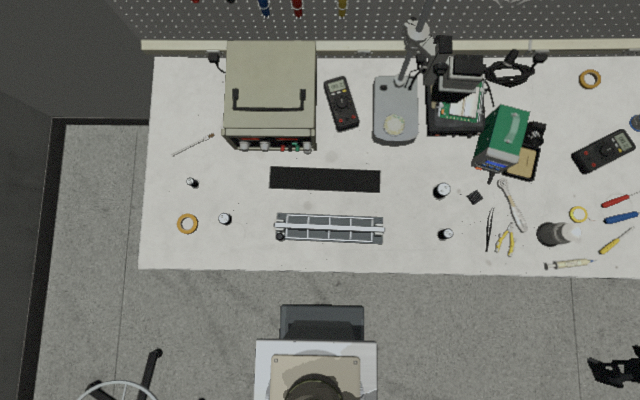

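View pics/s0.png

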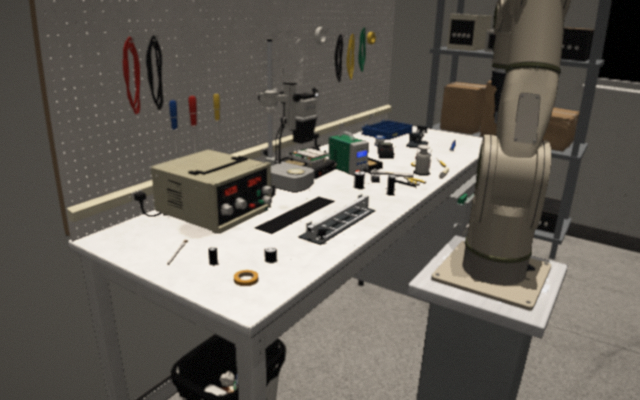

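```bash
sed -i "s/np.array(i\['rotation'\],float).reshape(3,3)/Rot.from_quat(i['rotation']).as_matrix()/; s/^import numpy as np, cv2/import numpy as np, cv2\nfrom scipy.spatial.transform import Rotation as Rot/" h.py
python3 -c "
from h import *
print(proj('top',[[.184,-.597,.231],[.5,0,0],[.5,.2,0],[.6,0,0]]))
t=cv2.imread('pics/t0.png');s=cv2.imread('pics/s0.png')
cv2.imwrite('pics/t1.png',cv2.resize(t[155:255,160:480],(800,250),interpolation=2).repeat(1,0) if 0 else np.vstack([cv2.resize(t[150:255,160:330],None,fx=4.6,fy=2.8*0+2.8,interpolation=2),cv2.resize(t[150:255,330:500],None,fx=4.6,fy=2.8,interpolation=2)]))
cv2.imwrite('pics/s1.png',cv2.resize(s[160:290,195:415],None,fx=3.6,fy=3.6,interpolation=2))
"
```

```text
[[608.13065847 354.13490496]
 [318.09562918 208.62645113]
 [246.2201652  207.75290863]
 [318.6888809  173.22471306]]
```

View pics/t1.png

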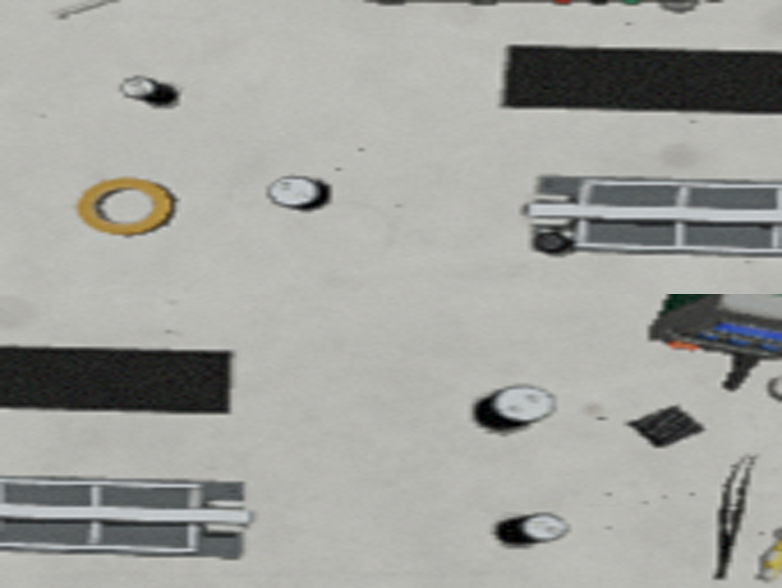

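View pics/s1.png

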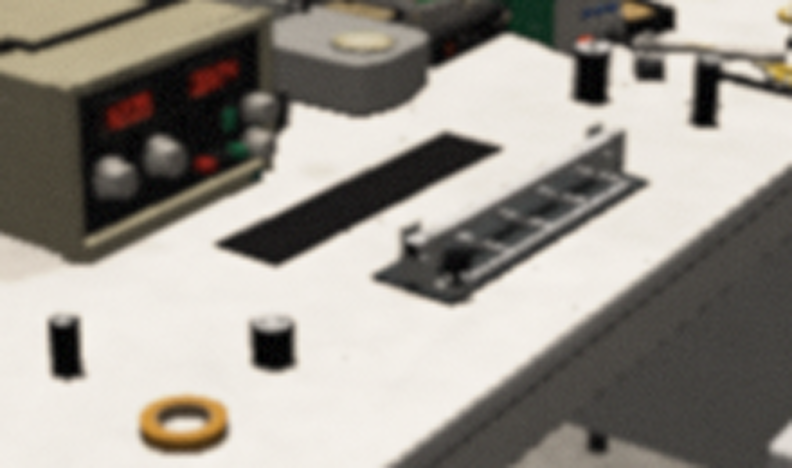

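The top view shows can_44 near (190,181), can_33 (224,218), can_55 (444,189), can_66 (449,233), the tape (187,224), the heat sink (475,197), and the knob at the rack's left (+y) end on the robot's side (-x). The side view confirms the heights.

Run:
```python
from h import *
t=cv2.imread('pics/t0.png'); g=cv2.cvtColor(t,cv2.COLOR_BGR2GRAY)
C={'44':((190,181),.041,22),'33':((224,218),.030,31),'55':((444,189),.052,36),'66':((449,233),.063,26)}
for n,((u,v),z,d) in C.items():
    # convex hull of dark+edge; bright-top centroid: pixels brighter than bench
    roi=g[v-12:v+13,u-14:u+15]; m=(roi>np.median(roi)+8).astype(np.uint8)
    k,l,st,ce=cv2.connectedComponentsWithStats(m,connectivity=4); j=1+np.argmax(st[1:,4]); 
    c=ce[j]+[u-14,v-12]; print(n,'median',np.median(roi),'bright',c,st[j,4], onz('top',[c],z).round(3), 'eye',onz('top',[(u,v)],z).round(3))
def rect(m,z):
    m=cv2.morphologyEx(m,cv2.MORPH_OPEN,np.ones((3,3),np.uint8))
    c=max(cv2.findContours(m,0,2)[0],key=cv2.contourArea); b=cv2.boxPoints(cv2.minAreaRect(c)); P=onz('top',b,z); return b.round(1),P.round(4),P.mean(0).round(4)
m=np.zeros_like(g);m[160:200,262:390]=(g[160:200,262:390]<80)*255; print('mat',*rect(m,.004))
m=np.zeros_like(g);m[205:250,268:390]=(g[205:250,268:390]<160)*255; m=cv2.morphologyEx(m,cv2.MORPH_CLOSE,np.ones((9,9),np.uint8));print('rack',*rect(m,.006))
e=np.array([(274.5,225),(384.8,229.6)]);P=onz('top',e,.042);print('bar',P.round(4),P.mean(0),np.linalg.norm(P[0]-P[1]))
for y in(285,330,370):print(y,g[215:245,y])
o=get_obs();print(Rot.from_quat(o['ee_rot']).as_matrix().round(3))
```

```text
Traceback (most recent call last):
ValueError: attempt to get argmax of an empty sequence
```

Run:
```python
from h import *
t=cv2.imread('pics/t0.png'); g=cv2.cvtColor(t,cv2.COLOR_BGR2GRAY)
C={'44':((189.8,181.1),.041),'33':((224.1,217.9),.030),'55':((444.3,188.9),.052),'66':((448.7,233.2),.063),'tape':((187.4,223.6),.012),'hs':((474.8,196.8),.016)}
for n,(c,z) in C.items():
    print(n,onz('top',[c],z).round(3))
u,v=444,189;dd=t[v-10:v+11,u-12:u+13].astype(int);print((dd[...,0]-dd[...,2])[::2])
def rect(m,z):
    m=cv2.morphologyEx(m,cv2.MORPH_OPEN,np.ones((3,3),np.uint8))
    c=max(cv2.findContours(m,0,2)[0],key=cv2.contourArea); b=cv2.boxPoints(cv2.minAreaRect(c)); P=onz('top',b,z); return b.round(1),P.round(4),P.mean(0).round(4)
m=np.zeros_like(g);m[160:200,262:390]=(g[160:200,262:390]<80)*255; print('mat',*rect(m,.004))
m=np.zeros_like(g);m[205:250,268:390]=(g[205:250,268:390]<160)*255; m=cv2.morphologyEx(m,cv2.MORPH_CLOSE,np.ones((9,9),np.uint8));print('rack',*rect(m,.006))
e=np.array([(274.5,225),(384.8,229.6)]);P=onz('top',e,.042);print('bar',P.round(4),P.mean(0),np.linalg.norm(P[0]-P[1]))
for y in(300,330,360):print(y,g[210:247,y])
o=get_obs();print(Rot.from_quat(o['ee_rot']).as_matrix().round(3))
```

```text
44 [[0.566 0.348 0.041]]
33 [[0.468 0.252 0.03 ]]
55 [[ 0.55  -0.333  0.052]]
66 [[ 0.433 -0.337  0.063]]
tape [[0.453 0.357 0.012]]
hs [[ 0.535 -0.423  0.016]]
[[ -6  -6  -6  -6  -6  -5  -7  -4  -6  -5  -5  -5  -4  -4  -5  -5  -5  -6
   -5  -6  -5  -4  -5  -5  -5]
 [ -5  -5  -6  -7  -6  -5  -4  -6  -5  -6  -5  -5  -5  -5  -3  -5  -6  -7
   -6  -4  -5  -6  -6  -7  -3]
 [ -7  -5  -4  -5  -6  -5  -5  -5  -1   4   5   6   7   5  -2  -5  -5  -6
   -6  -6  -7  -4  -5  -6  -4]
 [ -5  -7  -6  -5  -6  -2   6   6   7   5   7   8   8   7   7   7   6  -3
   -5  -5  -5  -4  -5  -6  -5]
 [ -4  -3  -4   1  -2   3   7   7   7   6   6   5   4   0   1   3   8   6
   -3  -4  -5  -4  -5  -5  -5]
 [ -2  -2   3   2   3   7   9   8   7   5   6   5   6   4   5   6   7   7
    0  -5  -5  -6  -6  -6  -5]
 [ -5  -2   4   0   1   2   7   7   6   1   0   4   6   6   5   4   4   5
   -4  -5  -5  -5  -3  -4  -5]
 [ -5   1   3   2   3   6   2   5   7   8   8   7   6   7   5   6   1  -4
   -4  -6  -6  -5  -5  -5  -4]
 [ -5  -2  -3   3   0 -12   3   9   0  -1   0   2   6   1  -4  -5  -5  -5
   -6  -5  -5  -4  -4  -6
[... 574 characters left out ...]
-0.1789  0.006 ]] [ 0.4467 -0.0287  0.006 ]
bar [[ 0.4496  0.1136  0.042 ]
 [ 0.4415 -0.1778  0.042 ]] [ 0.44551821 -0.03213003  0.042     ] 0.2914958432170774
300 [179 179 178 137 115 192 100  87  91  93  94  93  88 105 195 196 195 193
  86  41  52  94  95  93  93  94  92 109 191 100  95 187 190 188 186 187
 190]
330 [184 186 184 184 174 125 186 140 138 138 139 142 144 141 149 195 196 196
 192 109  65  88 108 105 101  86  90  91 111 191  93 110 187 189 187 188
 183]
360 [179 181 179 180 183 177 117 160 171 102  89  89  91  90  88  95 148 192
 193 194 180  78  47  92  94  91  92  90  92 107 158 155  99 105 181 183
 179]
[[ 0.956  0.294 -0.   ]
 [ 0.294 -0.956  0.001]
 [-0.    -0.001 -1.   ]]
```

```bash
cat >> h.py <<'E'
def down(yawy):  # tool z down, tool y axis at world angle yawy (deg)
    a=np.radians(yawy); y=np.array([np.cos(a),np.sin(a),0]); z=np.array([0,0,-1.]); return Rot.from_matrix(np.c_[np.cross(y,z),y,z])
def plan(grip,*wps,step=24.,obs=None):
    """wps: (x,y,z,yawy deg); prints rows in groups of 5"""
    o=obs or get_obs(); p=np.array(o['position']); R=Rot.from_quat(o['ee_rot']); rows=[]
    for w in wps:
        t=np.array(w[:3]); T=down(w[3])
        while True:
            d=R.inv().apply(t-p)/.025; r=(R.inv()*T).as_rotvec(degrees=True)
            n=max(1,int(np.ceil(max(np.abs(d).max()/(step/25),np.abs(r).max()/10.5)-.05)))
            s=np.round(d/n,2); q=np.round(r/n,1); rows.append([s.tolist(),q.tolist(),grip])
            p=p+R.apply(s*.025); R=R*Rot.from_rotvec(q,degrees=True)
            if n==1: break
    for i in range(0,len(rows),5): print(str(rows[i:i+5]).replace(' ',''))
def st():
    o=get_obs(); print('t',round(o['clock'],2),'p',o['position'].round(4),'yawy',Rot.from_quat(o['ee_rot']).as_matrix()[:,1].round(3),'g',round(o['grip_width'],3),'f',o['ft_force'].round(1),'j',o['joint_pos'].round(2))
E
python3 - <<'E'
from h import *
t=cv2.imread('pics/t0.png').astype(int); g=t.mean(2)
C={'44':((190,181),.041),'33':((224,218),.030),'55':((444,189),.052),'66':((449,233),.063)}
for n,((u,v),z) in C.items():
    m=np.zeros(g.shape,np.uint8); s=np.s_[v-12:v+13,u-13:u+14]
    m[s]=((t[...,0]-t[...,2]>=0)&(g>110))[s]
    c=max(cv2.findContours(m,0,2)[0],key=cv2.contourArea); h=np.zeros_like(m); cv2.fillConvexPoly(h,cv2.convexHull(c),1)
    yy,xx=np.nonzero(h); c=(xx.mean(),yy.mean()); print(n,np.round(c,1),len(xx),onz('top',[c],z).round(4))
pts=[]
for u in range(292,372):
    col=g[218:238,u]; i=np.nonzero(col>183)[0]; i=i[(i>2)]; 
    # brightest run of width 4
    k=np.convolve(col,np.ones(4),'valid').argmax(); pts.append((u,218+k+1.5))
P=onz('top',pts,.042); a=np.polyfit(P[:,1],P[:,0],1); a=np.polyfit(P[:,1],P[:,0],1); print('bar line x=',a, 'x at y=-.03',np.polyval(a,-.03), 'res',np.std(P[:,0]-np.polyval(a,P[:,1])))
print('rack ends',onz('top',[(276.5,226),(382.8,230)],.006))
plan(1,(.3,-.40,.2,-50),(.446,-.032,.13,-1.7))
E
```

```text
44 [189.4 180.6] 31 [[0.5673 0.349  0.041 ]]
33 [223.2 217.7] 92 [[0.4686 0.2549 0.03  ]]
55 [443.8 188.5] 128 [[ 0.551  -0.3313  0.052 ]]
66 [448.2 232.9] 70 [[ 0.4339 -0.3361  0.063 ]]
bar line x= [0.02995599 0.44788898] x at y=-.03 0.44699030466302625 res 0.0007410417564004749
rack ends [[ 0.44986475  0.11311148  0.006     ]
 [ 0.4429683  -0.177036    0.006     ]]
[[[0.97,-0.88,0.18],[-0.0,-0.0,-3.3],1],[[0.87,-0.71,0.15],[-0.0,-0.0,-2.8],1],[[0.9,-0.66,0.15],[-0.0,-0.0,-2.8],1],[[0.93,-0.62,0.15],[-0.0,-0.0,-2.8],1],[[0.96,-0.57,0.15],[-0.0,-0.0,-2.8],1]]
[[[0.74,-0.39,0.11],[-0.0,-0.0,-2.1],1],[[0.76,-0.37,0.11],[-0.0,-0.0,-2.1],1],[[0.77,-0.33,0.12],[-0.0,-0.0,-2.1],1],[[0.78,-0.31,0.11],[-0.1,-0.0,-2.1],1],[[0.93,-0.5,0.19],[0.0,-0.0,-3.2],1]]
[[[0.96,-0.45,0.19],[0.0,-0.0,-3.2],1],[[0.91,-0.37,0.17],[0.0,-0.0,-3.0],1],[[0.93,-0.32,0.17],[0.0,-0.0,-3.0],1],[[0.94,-0.27,0.17],[0.0,-0.0,-3.0],1],[[0.96,-0.22,0.17],[0.0,-0.0,-3.0],1]]
[[[0.88,-0.15,0.16],[0.0,-0.0,-2.7],1],[[0.88,-0.11,0.16],[0.0,0.0,-2.7],1],[[0.89,-0.07,0.16],[0.0,0.0,-2.7],1],[[0.89,-0.03,0.16],[0.0,0.0,-2.7],1],[[0.89,0.01,0.16],[0.0,0.0,-2.7],1]]
[[[0.89,0.06,0.16],[0.0,0.0,-2.7],1],[[0.88,0.1,0.16],[0.0,0.0,-2.7],1],[[0.88,0.14,0.16],[0.0,0.0,-2.7],1],[[0.87,0.18,0.15],[0.0,0.0,-2.8],1],[[0.87,0.22,0.16],[0.0,0.0,-2.7],1]]
[[[0.85,0.26,0.15],[0.0,0.0,-2.8],1]]
```

move_arm([
  [[0.95,-0.9,0.2],[0,0,-3.3],1],
  [[0.9,-0.7,0.15],[0,0,-2.8],1],
  [[0.9,-0.65,0.15],[0,0,-2.8],1],
  [[0.95,-0.6,0.15],[0,0,-2.8],1],
  [[0.95,-0.55,0.15],[0,0,-2.8],0.6],
])

```text
clock: 0.72
position: [0.2586, -0.4723, 0.2109]
ee_rot: [0.962, 0.273, -0.0, -0.0]
ft_force: [0.3, -0.5, 0.5]
grip_width: 0.814
```

move_arm([
  [[0.75,-0.4,0.1],[0,0,-2.1],0.6],
  [[0.75,-0.35,0.1],[0,0,-2.1],0.6],
  [[0.75,-0.35,0.1],[0,0,-2.1],0.6],
  [[0.8,-0.3,0.1],[0,0,-2.1],0.6],
  [[0.95,-0.5,0.2],[0,0,-3.2],0.6],
])

```text
clock: 1.35
position: [0.3118, -0.3751, 0.1962]
ee_rot: [0.929, 0.37, 0.0, 0.0]
ft_force: [-0.6, -0.2, 0.5]
grip_width: 0.601
```

move_arm([
  [[0.95,-0.45,0.2],[0,0,-3.2],0.6],
  [[0.9,-0.35,0.15],[0,0,-3],0.6],
  [[0.95,-0.3,0.15],[0,0,-3],0.6],
  [[0.95,-0.25,0.15],[0,0,-3],0.6],
  [[0.95,-0.2,0.15],[0,0,-3],0.6],
])

```text
clock: 1.98
position: [0.3592, -0.26, 0.1761]
ee_rot: [0.872, 0.49, 0.0, 0.0]
ft_force: [0.4, 0.1, 0.1]
grip_width: 0.597
```

move_arm([
  [[0.9,-0.15,0.15],[0,0,-2.7],0.6],
  [[0.9,-0.1,0.15],[0,0,-2.7],0.6],
  [[0.9,-0.05,0.15],[0,0,-2.7],0.6],
  [[0.9,-0.05,0.15],[0,0,-2.7],0.6],
  [[0.9,0,0.15],[0,0,-2.7],0.6],
])

```text
clock: 2.6
position: [0.4009, -0.1551, 0.1573]
ee_rot: [0.809, 0.588, 0.0, 0.0]
ft_force: [-0.6, -0.3, -0.3]
grip_width: 0.598
```

move_arm([
  [[0.9,0.05,0.15],[0,0,-2.7],0.6],
  [[0.9,0.1,0.15],[0,0,-2.7],0.6],
  [[0.9,0.15,0.15],[0,0,-2.7],0.6],
  [[0.85,0.2,0.15],[0,0,-2.7],0.6],
  [[0.85,0.2,0.15],[0,0,-2.7],0.6],
])

```text
clock: 3.22
position: [0.4424, -0.0515, 0.1386]
ee_rot: [0.734, 0.679, 0.0, 0.0]
ft_force: [-0.3, -0.0, -0.8]
grip_width: 0.603
```

```bash
python3 -c "
from h import *
st(); plan(.6,(.447,-.032,.08,-1.7)); print(); plan(.6,(.447,-.032,.0315,-1.7))"
```

```text
t 3.23 p [ 0.4424 -0.0515  0.1386] yawy [ 0.997 -0.077  0.   ] g 0.603 f [-0.3 -0.  -0.8] j [ 0.67  0.06 -0.67  2.    0.04  1.1  -0.09]
[[[0.26,0.04,0.78],[0.0,-0.0,-0.9],0.6],[[0.27,0.05,0.78],[0.0,-0.0,-0.9],0.6],[[0.26,0.05,0.78],[0.0,-0.0,-0.9],0.6]]

[[[0.16,0.02,0.86],[0.0,-0.0,-0.5],0.6],[[0.16,0.03,0.86],[0.0,-0.0,-0.6],0.6],[[0.16,0.03,0.85],[0.0,-0.0,-0.5],0.6],[[0.16,0.03,0.86],[0.0,-0.0,-0.6],0.6],[[0.15,0.03,0.85],[0.0,-0.0,-0.5],0.6]]
```

move_arm([
  [[0.25,0.05,0.8],[0,0,-0.9],0.6],
  [[0.25,0.05,0.8],[0,0,-0.9],0.6],
  [[0.25,0.05,0.8],[0,0,-0.9],0.6],
  [[0,0,0],[0,0,0],0.6],
  [[0,0,0],[0,0,0],0.6],
])

```text
clock: 3.85
position: [0.4472, -0.0343, 0.0794]
ee_rot: [0.719, 0.695, 0.0, 0.0]
ft_force: [0.3, -1.0, 0.1]
grip_width: 0.6
```

```bash
python3 -c "
from h import *
st(); plan(.6,(.447,-.032,.0315,-1.7)); t=save('top','t2.png');s=save('side','s2.png')
a=cv2.imread('pics/t2.png')[150:270,250:410];b=cv2.imread('pics/s2.png')[160:280,275:435]
cv2.imwrite('pics/c2.png',np.vstack([cv2.resize(a,None,fx=4,fy=2.5,interpolation=2)*1,cv2.resize(b,None,fx=4,fy=2.5,interpolation=2)]))"
```

```text
t 3.85 p [ 0.4472 -0.0343  0.0794] yawy [ 0.999 -0.033  0.001] g 0.6 f [ 0.3 -1.   0.1] j [ 0.63  0.16 -0.69  2.05  0.12  0.97 -0.15]
[[[0.05,-0.01,0.96],[0.0,-0.0,-0.1],0.6],[[0.04,-0.0,0.95],[0.0,-0.0,-0.1],0.6]]
```

View pics/c2.png

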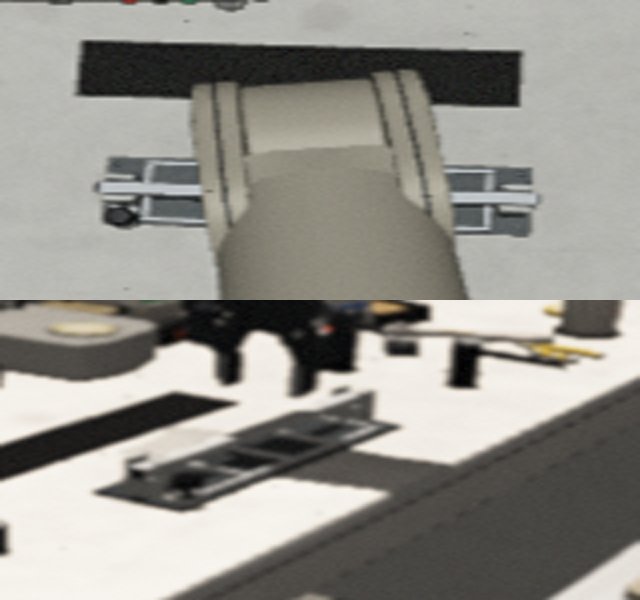

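The gripper hangs over the middle of the bar, with the fingers straddling it. I'll go down and grip.

move_arm([
  [[0.05,0,0.95],[0,0,0],0.6],
  [[0.05,0,0.95],[0,0,0],0.6],
  [[0,0,0],[0,0,0],0.6],
], squeeze=50)

```text
clock: 4.32
position: [0.4461, -0.032, 0.0308]
ee_rot: [0.719, 0.695, -0.001, -0.001]
ft_force: [0.4, -1.0, 0.8]
grip_width: 0.598
```

move_arm([
  [[0,0,0],[0,0,0],0.3],
  [[0,0,0],[0,0,0],0],
  [[0,0,0],[0,0,0],0],
  [[0,0,0],[0,0,0],0],
  [[0,0,0],[0,0,0],0],
])

```text
clock: 4.95
position: [0.4477, -0.0321, 0.0325]
ee_rot: [0.719, 0.695, 0.0, 0.001]
ft_force: [-1.9, -0.3, 6.5]
grip_width: 0.124
```

```bash
python3 -c "
from h import *
st()"
```

```text
t 4.95 p [ 0.4477 -0.0321  0.0325] yawy [ 0.999 -0.033  0.002] g 0.124 f [-1.9 -0.3  6.5] j [ 0.6   0.24 -0.67  2.09  0.2   0.87 -0.22]
```

move_arm([
  [[0,0,-0.4],[0,0,0],0],
  [[0,0,-0.8],[0,0,0],0],
  [[0,0,-0.8],[0,0,0],0],
  [[0,0,-0.8],[0,0,0],0],
  [[0,0,-0.4],[0,0,0],0],
])

```text
clock: 5.58
position: [0.4474, -0.0319, 0.1128]
ee_rot: [0.719, 0.695, 0.0, 0.001]
ft_force: [1.0, -0.2, -1.8]
grip_width: 0.125
```

move_arm([
  [[0,0,0],[0,0,0],0],
  [[0,0,0],[0,0,0],0],
])

```text
clock: 5.82
position: [0.4464, -0.0319, 0.1107]
ee_rot: [0.719, 0.695, -0.0, -0.0]
ft_force: [-0.0, -0.4, -1.5]
grip_width: 0.12
```

```bash
python3 -c "
from h import *
st(); t=save('top','t3.png');s=save('side','s3.png')
a=cv2.imread('pics/t3.png')[150:270,250:410];b=cv2.imread('pics/s3.png')[140:280,275:435]
cv2.imwrite('pics/c3.png',np.vstack([cv2.resize(a,None,fx=4,fy=2,interpolation=2)*1,cv2.resize(b,None,fx=4,fy=2.5,interpolation=2)]))
plan(0,(.5833,-.0161,.06,-1.7),(.5833,-.0161,.012,-1.7))"
```

```text
t 5.83 p [ 0.4464 -0.0319  0.1107] yawy [ 0.999 -0.033 -0.001] g 0.12 f [-0.  -0.4 -1.5] j [ 0.64  0.11 -0.7   2.02  0.08  1.04 -0.12]
[[[0.13,0.91,0.34],[-0.0,-0.0,-0.0],0],[[0.14,0.91,0.34],[-0.0,-0.0,-0.0],0],[[0.13,0.91,0.33],[-0.0,-0.0,-0.0],0],[[0.14,0.91,0.34],[-0.0,-0.0,-0.1],0],[[0.13,0.91,0.33],[-0.0,-0.0,-0.0],0]]
[[[0.13,0.9,0.34],[-0.1,-0.0,-0.1],0],[[0.0,0.0,0.96],[0.0,-0.0,0.0],0],[[0.0,0.0,0.96],[0.0,-0.0,0.0],0]]
```

View pics/c3.png

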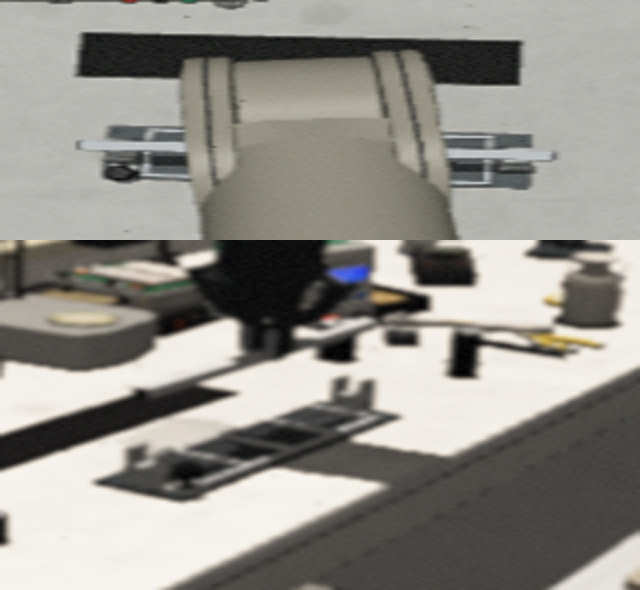

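move_arm([
  [[0.1,0.9,0],[0,0,0],0],
  [[0.15,0.9,0.4],[0,0,0],0],
  [[0.15,0.9,0.5],[0,0,0],0],
  [[0.15,0.9,0.5],[0,0,0],0],
  [[0.1,0.9,0.5],[0,0,0],0],
])

```text
clock: 6.55
position: [0.5602, -0.0191, 0.0625]
ee_rot: [0.719, 0.695, -0.0, -0.001]
ft_force: [-0.9, -0.0, -1.1]
grip_width: 0.123
```

move_arm([
  [[0.15,0.9,0.2],[0,0,0],0],
  [[0,0,0],[0,0,0],0],
  [[0,0,0.5],[0,0,0],0],
  [[0,0,0.5],[0,0,0],0],
  [[0,0,0],[0,0,0],0],
])

```text
clock: 7.18
position: [0.5811, -0.0167, 0.0324]
ee_rot: [0.719, 0.695, -0.001, -0.001]
ft_force: [-0.3, 0.3, -1.1]
grip_width: 0.119
```

```bash
python3 -c "
from h import *
st(); plan(0,(.5833,-.0161,.012,-1.7))
print(onz('top',[(269.5,222.5),(388.75,228)],.12).mean(0))"
```

```text
t 7.17 p [ 0.5811 -0.0167  0.0324] yawy [ 0.999 -0.033 -0.002] g 0.119 f [-0.3  0.3 -1.1] j [ 0.45  0.51 -0.62  1.75  0.35  1.   -0.33]
[[[0.03,0.09,0.81],[-0.1,0.0,-0.2],0]]
[ 0.44443711 -0.03121038  0.12      ]
```

move_arm([
  [[0,0.1,0.4],[0,0,0],0],
  [[0,0,0.3],[0,0,0],0],
  [[0,0,0.1],[0,0,0],0],
  [[0,0,0.1],[0,0,0],0],
  [[0,0,0.05],[0,0,0],0],
])

```text
clock: 7.8
position: [0.585, -0.0164, 0.0101]
ee_rot: [0.719, 0.695, 0.0, 0.0]
ft_force: [0.3, 0.1, -0.5]
grip_width: 0.121
```

```bash
python3 -c "
from h import *
st()"
```

```text
t 7.8 p [ 0.585  -0.0164  0.0101] yawy [ 0.999 -0.033  0.   ] g 0.121 f [ 0.3  0.1 -0.5] j [ 0.44  0.55 -0.61  1.75  0.37  0.96 -0.35]
```

Now creep down until contact.

move_arm([
  [[0,0,0.05],[0,0,0],0],
  [[0,0,0.05],[0,0,0],0],
])

```text
clock: 8.05
position: [0.585, -0.0165, 0.0076]
ee_rot: [0.719, 0.695, 0.0, 0.0]
ft_force: [0.2, 0.3, -0.4]
grip_width: 0.118
```

move_arm([
  [[0,0,0.04],[0,0,0],0],
  [[0,0,0],[0,0,0],0],
])

```text
clock: 8.3
position: [0.585, -0.0164, 0.0066]
ee_rot: [0.719, 0.695, -0.0, 0.0]
ft_force: [0.4, -0.8, -1.1]
grip_width: 0.123
```

move_arm([
  [[0,0,0.04],[0,0,0],0],
  [[0,0,0],[0,0,0],0],
])

```text
clock: 8.55
position: [0.585, -0.0165, 0.0065]
ee_rot: [0.719, 0.695, -0.0, 0.0]
ft_force: [-5.8, -0.1, 10.7]
grip_width: 0.117
```

Contact. I'll open slightly and then lift off.

move_arm([
  [[0,0,0],[0,0,0],0.3],
  [[0,0,0],[0,0,0],0.5],
  [[0,0,0],[0,0,0],0.5],
  [[0,0,-0.5],[0,0,0],0.5],
  [[0,0,-0.9],[0,0,0],0.5],
])

```text
clock: 9.18
position: [0.5845, -0.0163, 0.041]
ee_rot: [0.719, 0.695, -0.0, -0.0]
ft_force: [-0.0, -0.9, -0.2]
grip_width: 0.499
```

move_arm([
  [[0,0,-0.9],[0,0,0],0.7],
  [[0,0,-0.9],[0,0,0],0.7],
  [[0,0,-0.9],[0,0,0],0.7],
  [[0,0,-0.9],[0,0,0],0.7],
  [[0,0,-0.9],[0,0,0],0.7],
])

```text
clock: 9.8
position: [0.585, -0.0163, 0.1547]
ee_rot: [0.719, 0.695, 0.0, 0.0]
ft_force: [0.4, -0.1, -0.7]
grip_width: 0.7
```

```bash
python3 -c "
from h import *
st()
for n,(x,y,a) in {'55':(.551,-.3313,-35),'66':(.434,-.336,-38)}.items():
    print(n); plan(.7,(x,y,.14,a))
"
```

```text
t 9.8 p [ 0.585  -0.0163  0.1547] yawy [ 0.999 -0.033  0.001] g 0.7 f [ 0.4 -0.1 -0.7] j [ 0.5   0.38 -0.67  1.64  0.25  1.21 -0.26]
55
[[[-0.9,-0.07,0.04],[0.0,-0.0,2.4],0.7],[[-0.91,-0.03,0.04],[0.0,-0.0,2.4],0.7],[[-0.91,0.01,0.04],[0.0,-0.0,2.4],0.7],[[-0.9,0.05,0.04],[0.0,-0.0,2.4],0.7],[[-0.9,0.08,0.04],[0.0,-0.0,2.4],0.7]]
[[[-0.9,0.12,0.04],[0.0,-0.0,2.3],0.7],[[-0.89,0.16,0.04],[0.0,-0.0,2.4],0.7],[[-0.88,0.19,0.04],[0.0,-0.0,2.3],0.7],[[-0.88,0.23,0.04],[0.0,-0.0,2.4],0.7],[[-0.86,0.27,0.05],[0.0,-0.0,2.3],0.7]]
[[[-0.85,0.3,0.04],[0.0,-0.0,2.4],0.7],[[-0.84,0.34,0.05],[0.0,-0.0,2.3],0.7],[[-0.83,0.37,0.04],[0.0,-0.0,2.4],0.7],[[-0.81,0.4,0.05],[0.0,-0.0,2.3],0.7]]
66
[[[-0.93,-0.4,0.04],[0.0,-0.0,2.6],0.7],[[-0.94,-0.36,0.04],[0.0,-0.0,2.6],0.7],[[-0.96,-0.32,0.04],[0.0,-0.0,2.6],0.7],[[-0.89,-0.25,0.04],[0.0,-0.0,2.4],0.7],[[-0.9,-0.21,0.04],[0.0,-0.0,2.4],0.7]]
[[[-0.91,-0.17,0.04],[0.0,-0.0,2.4],0.7],[[-0.92,-0.14,0.04],[0.0,-0.0,2.3],0.7],[[-0.92,-0.1,0.04],[0.0,-0.0,2.4],0.7],[[-0.92,-0.06,0.04],[0.0,-0.0,2.3],0.7],[[-0.93,-0.02,0.04],[0.0,-0.0,2.4],0.7]]
[[[-0.93,0.02,0.04],[0.0,-0.0,2.3],0.7],[[-0.92,0.05,0.04],[0.0,-0.0,2.4],0.7],[[-0.92,0.09,0.04],[0.0,-0.0,2.3],0.7],[[-0.92,0.13,0.03],[0.0,-0.0,2.4],0.7],[[-0.91,0.17,0.04],[0.0,-0.0,2.3],0.7]]
```

```bash
python3 -c "
from h import *
plan(.7,(.434,-.336,.14,-1.7)); print(); plan(.7,(.434,-.336,.032,-1.7),obs=dict(position=np.array([.434,-.336,.14]),ee_rot=down(-1.7).as_quat()))"
```

```text
[[[-0.93,-0.4,0.04],[0.0,0.0,-0.0],0.7],[[-0.93,-0.4,0.04],[0.0,0.0,-0.0],0.7],[[-0.93,-0.4,0.04],[0.0,0.0,-0.0],0.7],[[-0.93,-0.4,0.04],[0.0,0.0,-0.0],0.7],[[-0.93,-0.4,0.04],[0.0,0.0,-0.0],0.7]]
[[[-0.93,-0.4,0.04],[0.0,0.0,-0.0],0.7],[[-0.92,-0.4,0.04],[0.0,0.0,-0.0],0.7],[[-0.93,-0.4,0.04],[0.0,0.0,-0.0],0.7],[[-0.92,-0.4,0.04],[0.0,0.0,-0.0],0.7],[[-0.93,-0.4,0.05],[0.0,0.0,-0.0],0.7]]
[[[-0.92,-0.4,0.04],[0.0,0.0,-0.0],0.7],[[-0.93,-0.41,0.05],[0.0,0.0,-0.1],0.7],[[-0.92,-0.41,0.04],[0.0,0.0,-0.0],0.7],[[-0.93,-0.4,0.05],[0.0,0.0,-0.1],0.7]]

[[[0.0,0.0,0.86],[0.0,0.0,0.0],0.7],[[0.0,0.0,0.86],[0.0,0.0,0.0],0.7],[[0.0,0.0,0.87],[0.0,0.0,0.0],0.7],[[0.0,0.0,0.86],[0.0,0.0,0.0],0.7],[[0.0,0.0,0.87],[0.0,0.0,0.0],0.7]]
```

move_arm([
  [[-0.93,-0.4,0.05],[0,0,0],0.7],
  [[-0.93,-0.4,0.05],[0,0,0],0.7],
  [[-0.93,-0.4,0.05],[0,0,0],0.7],
  [[-0.93,-0.4,0.05],[0,0,0],0.7],
  [[-0.93,-0.4,0.05],[0,0,0],0.7],
])

```text
clock: 10.42
position: [0.5309, -0.1316, 0.1477]
ee_rot: [0.719, 0.696, 0.0, 0.0]
ft_force: [-0.6, 0.4, 0.2]
grip_width: 0.701
```

move_arm([
  [[-0.93,-0.4,0.05],[0,0,0],0.7],
  [[-0.93,-0.4,0.05],[0,0,0],0.7],
  [[-0.93,-0.4,0.05],[0,0,0],0.7],
  [[-0.93,-0.4,0.05],[0,0,0],0.7],
  [[-0.93,-0.4,0.05],[0,0,0],0.7],
])

```text
clock: 11.05
position: [0.4772, -0.2461, 0.1415]
ee_rot: [0.718, 0.696, 0.0, 0.0]
ft_force: [-0.6, 0.6, 0.6]
grip_width: 0.701
```

move_arm([
  [[-0.93,-0.4,0],[0,0,0],0.7],
  [[-0.93,-0.4,0],[0,0,0],0.7],
  [[-0.93,-0.4,0],[0,0,0],0.7],
  [[-0.93,-0.4,0],[0,0,0],0.7],
  [[0,0,0],[0,0,0],0.7],
])

```text
clock: 11.68
position: [0.4334, -0.339, 0.1412]
ee_rot: [0.72, 0.694, -0.0, 0.0]
ft_force: [1.2, 0.9, -0.1]
grip_width: 0.696
```

```bash
python3 -c "
from h import *
st(); plan(.7,(.434,-.336,.09,-1.7),(.434,-.336,.035,-1.7)); t=save('top','t4.png');s=save('side','s4.png')
a=cv2.imread('pics/t4.png')[150:260,250:490];b=cv2.imread('pics/s4.png')[140:260,220:460]
cv2.imwrite('pics/c4.png',np.vstack([cv2.resize(a,None,fx=2.6,fy=2.6,interpolation=2)*1,cv2.resize(b,None,fx=2.6,fy=2.6,interpolation=2)]))"
```

```text
t 11.68 p [ 0.4334 -0.339   0.1412] yawy [ 0.999 -0.036  0.   ] g 0.696 f [ 1.2  0.9 -0.1] j [ 1.02  0.28 -0.5   1.75  0.15  1.15  0.43]
[[[0.04,0.01,0.68],[0.0,0.0,-0.1],0.7],[[0.04,0.01,0.68],[0.0,0.0,-0.1],0.7],[[0.04,0.0,0.69],[0.0,0.1,-0.2],0.7],[[-0.0,-0.0,0.73],[0.0,-0.0,0.0],0.7],[[-0.0,-0.0,0.73],[0.0,-0.0,0.0],0.7]]
[[[-0.0,-0.0,0.74],[0.0,-0.0,0.0],0.7]]
```

View pics/c4.png

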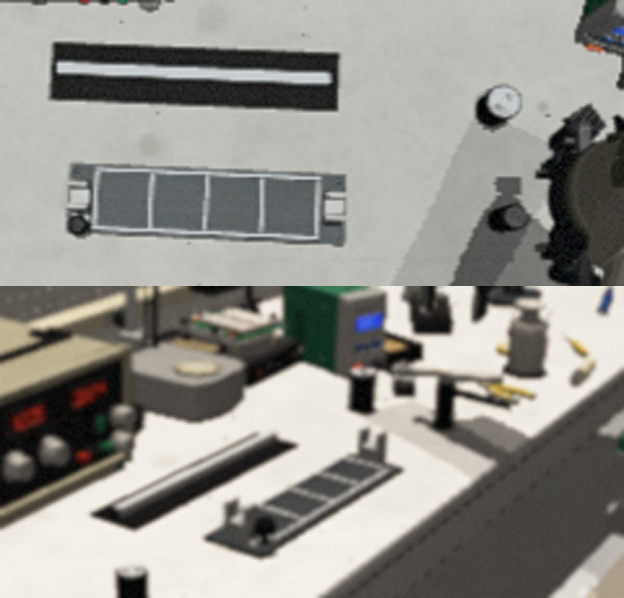

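```bash
python3 -c "
from h import *
P=[[.4334,-.339,.1412],[.4334,-.339,.25],[.434,-.336,0],[.434,-.336,.063],[.551,-.331,.0]]
print(proj('side',P),proj('top',P))
b=cv2.imread('pics/s4.png');cv2.imwrite('pics/c5.png',cv2.resize(b[60:260,300:560],None,fx=3,fy=3))"
```

```text
[[393.79577821 152.96505546]
 [396.45540109 119.67471366]
 [389.87500312 194.15338297]
 [391.35672572 176.16093255]
 [358.38969408 187.21911232]] [[458.79060396 230.97564702]
 [474.81212422 227.39748339]
 [441.55498528 234.33892039]
 [448.1352675  232.83691245]
 [438.48909237 191.74377583]]
```

View pics/c5.png

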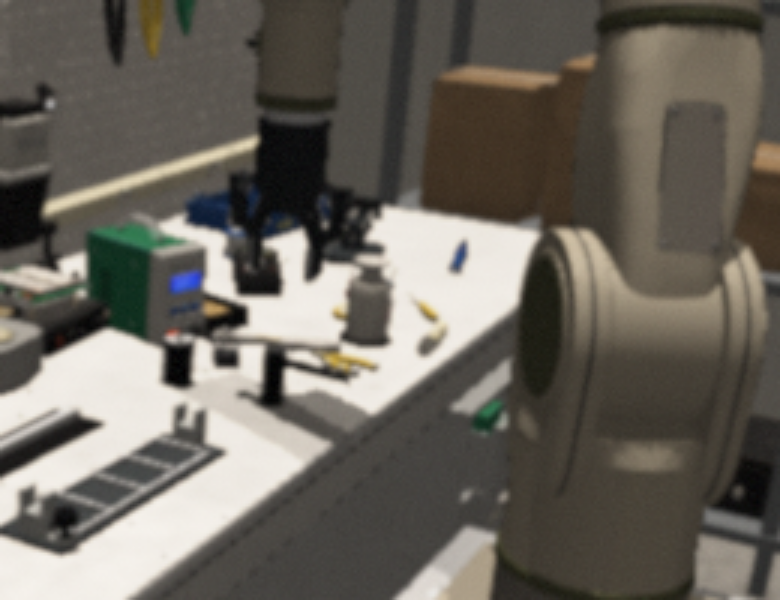

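The side view has the gripper squarely above can_66 (fingertips at about (395,150), can at (391,185)). The bar lies in the middle of the mat. I'll descend and grasp.

move_arm([
  [[0.04,0,0.7],[0,0,-0.1],0.7],
  [[0.04,0,0.7],[0,0,-0.1],0.7],
  [[0.04,0,0.7],[0,0,-0.2],0.7],
  [[0,0,0.7],[0,0,0],0.7],
  [[0,0,0.7],[0,0,0],0.7],
], squeeze=30)

```text
clock: 12.4
position: [0.4343, -0.334, 0.0517]
ee_rot: [0.716, 0.698, 0.0, -0.0]
ft_force: [1.0, 0.2, -0.7]
grip_width: 0.701
```

move_arm([
  [[0,0,0.8],[0,0,0],0.7],
  [[0,0,0],[0,0,0],0.4],
  [[0,0,0],[0,0,0],0.2],
  [[0,0,0],[0,0,0],0],
  [[0,0,0],[0,0,0],0],
])

```text
clock: 13.02
position: [0.4347, -0.3344, 0.0336]
ee_rot: [0.716, 0.698, -0.0, 0.0]
ft_force: [0.1, -0.5, -1.2]
grip_width: 0.278
```

move_arm([
  [[0,0,0],[0,0,0],0],
  [[0,0,0],[0,0,0],0],
  [[0,0,-0.3],[0,0,0],0],
  [[0,0,-0.8],[0,0,0],0],
  [[0,0,-0.8],[0,0,0],0],
])

```text
clock: 13.65
position: [0.4347, -0.3342, 0.0823]
ee_rot: [0.716, 0.698, 0.0, 0.0]
ft_force: [1.8, 0.5, -1.3]
grip_width: 0.281
```

```bash
python3 -c "
from h import *
st(); plan(0,(.4496,.055,.13,-1.7))"
```

```text
t 13.65 p [ 0.4347 -0.3342  0.0823] yawy [ 1.    -0.026  0.001] g 0.281 f [ 1.8  0.5 -1.3] j [ 1.    0.34 -0.5   1.81  0.19  1.03  0.4 ]
[[[0.92,0.01,-0.11],[0.0,0.0,0.0],0],[[0.92,0.01,-0.11],[0.0,0.0,0.0],0],[[0.92,0.01,-0.11],[0.0,0.0,0.0],0],[[0.92,0.01,-0.11],[0.0,0.0,0.0],0],[[0.92,0.01,-0.11],[0.0,0.0,0.0],0]]
[[[0.91,0.01,-0.11],[0.0,0.0,0.0],0],[[0.92,0.01,-0.11],[0.0,0.0,0.0],0],[[0.91,0.01,-0.11],[0.0,0.0,0.0],0],[[0.92,0.01,-0.11],[0.0,0.0,0.0],0],[[0.91,0.01,-0.12],[0.0,0.0,0.0],0]]
[[[0.92,0.01,-0.11],[0.0,0.0,0.0],0],[[0.91,0.01,-0.12],[0.0,0.0,0.0],0],[[0.92,0.02,-0.11],[0.0,0.0,0.0],0],[[0.91,0.01,-0.12],[0.0,0.0,0.1],0],[[0.92,0.01,-0.11],[0.0,0.0,0.0],0]]
[[[0.91,0.02,-0.12],[0.0,0.0,0.1],0],[[0.92,0.01,-0.11],[0.0,0.0,0.0],0]]
```

move_arm([
  [[0.5,0,-0.7],[0,0,0],0],
  [[0.9,0,-0.7],[0,0,0],0],
  [[0.9,0,-0.5],[0,0,0],0],
  [[0.9,0,0],[0,0,0],0],
  [[0.9,0,0],[0,0,0],0],
])

```text
clock: 14.28
position: [0.4369, -0.23, 0.128]
ee_rot: [0.716, 0.698, -0.0, -0.0]
ft_force: [-0.8, -0.2, -0.5]
grip_width: 0.277
```

move_arm([
  [[0.9,0,0],[0,0,0],0],
  [[0.9,0,0],[0,0,0],0],
  [[0.9,0,0],[0,0,0],0],
  [[0.9,0,0],[0,0,0],0],
  [[0.9,0,0],[0,0,0],0],
])

```text
clock: 14.9
position: [0.4399, -0.1177, 0.1279]
ee_rot: [0.716, 0.698, -0.0, -0.0]
ft_force: [-0.1, 0.6, 0.1]
grip_width: 0.282
```

move_arm([
  [[0.9,0,0],[0,0,0],0],
  [[0.9,0,0],[0,0,0],0],
  [[0.9,0,0],[0,0,0],0],
  [[0.9,0,0],[0,0,0],0],
  [[0.9,0,0],[0,0,0],0],
])

```text
clock: 15.52
position: [0.4426, -0.0053, 0.1279]
ee_rot: [0.716, 0.698, -0.0, -0.0]
ft_force: [-0.0, -0.6, 0.7]
grip_width: 0.279
```

```bash
python3 -c "
from h import *
st(); plan(0,(.4496,.055,.1,-1.7),(.4496,.055,.05,-1.7))"
```

```text
t 15.53 p [ 0.4426 -0.0053  0.1279] yawy [ 1.    -0.026 -0.   ] g 0.279 f [-0.  -0.6  0.7] j [ 0.68  0.08 -0.79  2.01  0.06  1.08 -0.16]
[[[0.81,0.07,0.37],[-0.0,0.0,0.1],0],[[0.8,0.07,0.37],[-0.0,0.0,0.1],0],[[0.81,0.08,0.38],[-0.0,0.0,0.0],0],[[-0.0,-0.0,0.67],[-0.0,0.0,0.0],0],[[-0.0,-0.0,0.66],[-0.0,0.0,0.0],0]]
[[[-0.0,-0.0,0.67],[-0.0,0.0,0.0],0]]
```

move_arm([
  [[0.8,0.1,0],[0,0,0],0],
  [[0.8,0.1,0.3],[0,0,0],0],
  [[0.8,0.1,0.5],[0,0,0],0],
  [[0,0,0.6],[0,0,0],0],
  [[0,0,0.6],[0,0,0],0],
])

```text
clock: 16.15
position: [0.4516, 0.0526, 0.077]
ee_rot: [0.716, 0.698, -0.0, -0.0]
ft_force: [-0.4, 0.5, 0.5]
grip_width: 0.279
```

move_arm([
  [[0,0,0.5],[0,0,0],0],
  [[0,0,0.4],[0,0,0],0],
  [[0,0,0.2],[0,0,0],0],
  [[0,0,0.1],[0,0,0],0],
  [[0,0,0.05],[0,0,0],0],
])

```text
clock: 16.77
position: [0.4522, 0.053, 0.0469]
ee_rot: [0.716, 0.698, 0.0, 0.0]
ft_force: [-0.3, 0.2, -0.7]
grip_width: 0.28
```

```bash
python3 -c "
from h import *
st(); plan(0,(.4496,.055,.04,-1.7))"
```

```text
t 16.77 p [0.4522 0.053  0.0469] yawy [ 1.    -0.026  0.001] g 0.28 f [-0.3  0.2 -0.7] j [ 0.53  0.26 -0.81  2.06  0.24  0.92 -0.43]
[[[0.08,-0.11,0.28],[0.0,0.0,0.2],0]]
```

move_arm([
  [[0,0,0.1],[0,0,0],0],
  [[0,0,0.05],[0,0,0],0],
  [[0,0,0.05],[0,0,0],0],
])

```text
clock: 17.15
position: [0.452, 0.053, 0.0418]
ee_rot: [0.716, 0.698, 0.0, 0.0]
ft_force: [0.7, 0.5, -0.3]
grip_width: 0.281
```

move_arm([
  [[0,0,0.06],[0,0,0],0],
  [[0,0,0],[0,0,0],0],
])

```text
clock: 17.4
position: [0.4519, 0.053, 0.0402]
ee_rot: [0.716, 0.698, -0.0, -0.0]
ft_force: [0.4, 0.2, -0.5]
grip_width: 0.28
```

move_arm([
  [[0,0,0.04],[0,0,0],0],
  [[0,0,0],[0,0,0],0],
])

```text
clock: 17.65
position: [0.4521, 0.053, 0.0394]
ee_rot: [0.716, 0.698, 0.0, 0.0]
ft_force: [-0.8, 0.1, 1.8]
grip_width: 0.275
```

move_arm([
  [[0,0,0.02],[0,0,0],0],
  [[0,0,0],[0,0,0],0.4],
  [[0,0,0],[0,0,0],0.55],
  [[0,0,-0.3],[0,0,0],0.6],
  [[0,0,-0.7],[0,0,0],0.6],
])

```text
clock: 18.27
position: [0.4515, 0.0531, 0.0643]
ee_rot: [0.716, 0.698, -0.0, -0.001]
ft_force: [0.7, -0.0, -0.2]
grip_width: 0.597
```

move_arm([
  [[0,0,-0.9],[0,0,0],0.75],
  [[0,0,-0.9],[0,0,0],0.75],
  [[0,0,-0.9],[0,0,0],0.75],
  [[-0.5,0.2,-0.7],[0,0,0],0.75],
  [[-0.9,0.2,-0.2],[0,0,0],0.75],
])

```text
clock: 18.9
position: [0.462, 0.0183, 0.1563]
ee_rot: [0.715, 0.699, 0.001, 0.001]
ft_force: [-0.3, 0.6, -0.2]
grip_width: 0.751
```

```bash
python3 -c "
from h import *
st(); plan(.75,(.551,-.3313,.14,-1.7))"
```

```text
t 18.9 p [0.462  0.0183 0.1563] yawy [ 1.    -0.024  0.003] g 0.751 f [-0.3  0.6 -0.2] j [ 0.65  0.09 -0.82  1.94  0.08  1.14 -0.21]
[[[-0.93,0.26,0.04],[0.0,0.0,0.0],0.75],[[-0.93,0.26,0.05],[0.0,0.0,0.0],0.75],[[-0.93,0.26,0.04],[0.0,0.0,0.0],0.75],[[-0.93,0.26,0.05],[0.0,0.0,0.0],0.75],[[-0.92,0.26,0.04],[0.0,0.0,0.0],0.75]]
[[[-0.93,0.26,0.05],[0.0,0.0,0.0],0.75],[[-0.92,0.26,0.04],[0.0,0.0,0.0],0.75],[[-0.93,0.26,0.05],[0.0,0.0,0.0],0.75],[[-0.92,0.26,0.04],[0.0,0.0,0.0],0.75],[[-0.93,0.26,0.05],[0.0,0.0,0.1],0.75]]
[[[-0.92,0.26,0.04],[0.0,0.0,0.0],0.75],[[-0.93,0.26,0.05],[0.0,0.0,0.1],0.75],[[-0.92,0.26,0.04],[0.1,0.0,0.0],0.75],[[-0.93,0.26,0.05],[0.0,0.0,0.1],0.75],[[-0.92,0.26,0.04],[0.1,0.0,0.0],0.75]]
```

move_arm([
  [[-0.93,0.26,0],[0,0,0],0.75],
  [[-0.93,0.26,0],[0,0,0],0.75],
  [[-0.93,0.26,0],[0,0,0],0.75],
  [[-0.93,0.26,0.05],[0,0,0],0.75],
  [[-0.93,0.26,0.05],[0,0,0],0.75],
])

```text
clock: 19.52
position: [0.491, -0.1005, 0.1519]
ee_rot: [0.716, 0.698, 0.0, 0.0]
ft_force: [0.2, 0.4, 0.2]
grip_width: 0.752
```

move_arm([
  [[-0.93,0.26,0.05],[0,0,0],0.75],
  [[-0.93,0.26,0.05],[0,0,0],0.75],
  [[-0.93,0.26,0.05],[0,0,0],0.75],
  [[-0.93,0.26,0.05],[0,0,0],0.75],
  [[-0.93,0.26,0.05],[0,0,0],0.75],
])

```text
clock: 20.15
position: [0.5204, -0.2179, 0.1449]
ee_rot: [0.716, 0.698, -0.0, -0.0]
ft_force: [0.7, 0.7, 0.3]
grip_width: 0.748
```

move_arm([
  [[-0.93,0.26,0.05],[0,0,0],0.75],
  [[-0.93,0.26,0.05],[0,0,0],0.75],
  [[-0.93,0.26,0.05],[0,0,0],0.75],
  [[-0.93,0.26,0.05],[0,0,0],0.75],
  [[-0.5,0.26,0],[0,0,0],0.75],
])

```text
clock: 20.78
position: [0.5497, -0.3247, 0.1396]
ee_rot: [0.717, 0.697, -0.0, -0.0]
ft_force: [0.7, 0.2, 0.2]
grip_width: 0.756
```

```bash
python3 -c "
from h import *
st(); plan(.75,(.551,-.3313,.09,-1.7),(.551,-.3313,.025,-1.7))"
```

```text
t 20.77 p [ 0.5497 -0.3247  0.1396] yawy [ 1.    -0.027 -0.001] g 0.756 f [0.7 0.2 0.2] j [ 0.88  0.48 -0.56  1.51  0.27  1.22  0.26]
[[[-0.09,0.02,0.66],[-0.0,0.0,0.0],0.75],[[-0.09,0.02,0.66],[-0.0,0.0,0.1],0.75],[[-0.08,0.02,0.67],[-0.0,0.0,0.0],0.75],[[-0.0,0.0,0.87],[-0.0,0.0,0.0],0.75],[[-0.0,0.0,0.86],[-0.0,0.0,0.0],0.75]]
[[[-0.0,0.0,0.87],[-0.0,0.0,0.0],0.75]]
```

move_arm([
  [[-0.1,0,0.7],[0,0,0],0.75],
  [[-0.05,0,0.7],[0,0,0],0.75],
  [[0,0,0.7],[0,0,0],0.75],
  [[0,0,0.8],[0,0,0],0.75],
  [[0,0,0.8],[0,0,0],0.75],
])

```text
clock: 21.4
position: [0.5495, -0.3261, 0.0461]
ee_rot: [0.716, 0.698, -0.0, -0.0]
ft_force: [0.3, -1.1, 0.2]
grip_width: 0.745
```

move_arm([
  [[0,0,0.9],[0,0,0],0.75],
  [[0,0,0],[0,0,0],0.5],
  [[0,0,0],[0,0,0],0.3],
  [[0,0,0],[0,0,0],0],
  [[0,0,0],[0,0,0],0],
])

```text
clock: 22.02
position: [0.55, -0.3266, 0.0257]
ee_rot: [0.716, 0.698, 0.0, 0.001]
ft_force: [-0.5, -0.0, -1.3]
grip_width: 0.4
```

move_arm([
  [[0,0,0],[0,0,0],0],
  [[0,0,0],[0,0,0],0],
])

```text
clock: 22.28
position: [0.5497, -0.3264, 0.0252]
ee_rot: [0.716, 0.698, -0.0, 0.0]
ft_force: [0.5, 0.3, -2.0]
grip_width: 0.401
```

move_arm([
  [[0,0,-0.3],[0,0,0],0],
  [[0,0,-0.7],[0,0,0],0],
  [[0,0,-0.8],[0,0,0],0],
  [[0,0,-0.8],[0,0,0],0],
  [[0,0,-0.8],[0,0,0],0],
])

```text
clock: 22.9
position: [0.5499, -0.3265, 0.1121]
ee_rot: [0.716, 0.698, 0.0, 0.001]
ft_force: [0.6, -0.3, -0.2]
grip_width: 0.395
```

```bash
python3 -c "
from h import *
st(); plan(0,(.4479,-.004,.12,-1.7))"
```

```text
t 22.9 p [ 0.5499 -0.3265  0.1121] yawy [ 1.    -0.026  0.001] g 0.395 f [ 0.6 -0.3 -0.2] j [ 0.88  0.51 -0.55  1.54  0.28  1.17  0.25]
[[[0.91,-0.32,-0.02],[0.0,0.0,0.0],0],[[0.91,-0.31,-0.02],[0.0,0.0,0.0],0],[[0.91,-0.32,-0.02],[0.0,0.0,0.0],0],[[0.91,-0.31,-0.02],[0.0,0.0,0.0],0],[[0.92,-0.32,-0.02],[0.0,0.0,0.0],0]]
[[[0.91,-0.31,-0.03],[0.0,0.0,0.0],0],[[0.92,-0.32,-0.02],[0.0,0.0,0.0],0],[[0.91,-0.31,-0.03],[0.0,0.0,0.0],0],[[0.92,-0.32,-0.02],[0.0,0.0,0.0],0],[[0.91,-0.31,-0.03],[0.0,0.0,0.0],0]]
[[[0.92,-0.32,-0.02],[0.0,0.0,0.1],0],[[0.91,-0.32,-0.03],[0.0,0.0,0.0],0],[[0.91,-0.31,-0.02],[0.0,0.0,0.1],0],[[0.92,-0.32,-0.03],[0.1,0.0,0.0],0]]
```

move_arm([
  [[0.5,-0.15,-0.2],[0,0,0],0],
  [[0.9,-0.32,-0.2],[0,0,0],0],
  [[0.9,-0.32,0],[0,0,0],0],
  [[0.9,-0.32,0],[0,0,0],0],
  [[0.9,-0.32,0],[0,0,0],0],
])

```text
clock: 23.52
position: [0.5157, -0.2212, 0.1197]
ee_rot: [0.716, 0.698, -0.0, -0.0]
ft_force: [0.2, -0.7, -1.0]
grip_width: 0.396
```

move_arm([
  [[0.9,-0.32,0],[0,0,0],0],
  [[0.9,-0.32,0],[0,0,0],0],
  [[0.9,-0.32,0],[0,0,0],0],
  [[0.9,-0.32,0],[0,0,0],0],
  [[0.9,-0.32,0],[0,0,0],0],
])

```text
clock: 24.15
position: [0.479, -0.108, 0.1201]
ee_rot: [0.716, 0.698, -0.0, 0.0]
ft_force: [0.3, -0.3, -2.4]
grip_width: 0.395
```

move_arm([
  [[0.9,-0.32,0],[0,0,0],0],
  [[0.9,-0.32,0],[0,0,0],0],
  [[0.9,-0.32,0],[0,0,0],0],
  [[0.5,-0.2,0],[0,0,0],0],
  [[0,0,0],[0,0,0],0],
])

```text
clock: 24.78
position: [0.4524, -0.0281, 0.1202]
ee_rot: [0.716, 0.698, -0.0, 0.0]
ft_force: [0.4, -0.8, -1.1]
grip_width: 0.397
```

```bash
python3 -c "
from h import *
st(); plan(0,(.4479,-.001,.1,-1.7)); t=save('top','t6.png');s=save('side','s6.png')
a=cv2.imread('pics/t6.png')[190:260,250:410];b=cv2.imread('pics/s6.png')[140:250,275:435]
cv2.imwrite('pics/c6.png',np.vstack([cv2.resize(a,None,fx=3.2,fy=3.2,interpolation=2)*1,cv2.resize(b,None,fx=3.2,fy=3.2,interpolation=2)]))"
```

```text
t 24.77 p [ 0.4524 -0.0281  0.1202] yawy [ 1.    -0.024  0.   ] g 0.397 f [ 0.4 -0.8 -1.1] j [ 0.71  0.12 -0.77  2.    0.09  1.06 -0.13]
[[[0.54,-0.1,0.4],[0.0,0.0,0.1],0],[[0.54,-0.11,0.41],[0.0,0.0,0.2],0]]
```

View pics/c6.png

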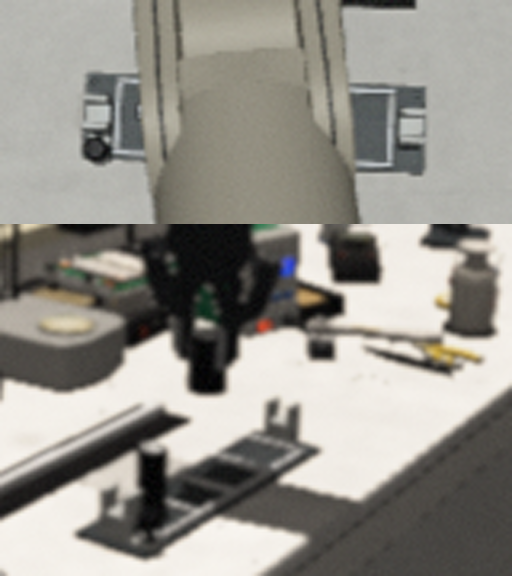

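can_55 hangs upright in the fingers, and can_66 stands in the pocket next to the knob. I'll lower can_55.

move_arm([
  [[0.55,-0.1,0],[0,0,0],0],
  [[0.55,-0.1,0.4],[0,0,0],0],
  [[0,0,0.6],[0,0,0],0],
  [[0,0,0.8],[0,0,0],0],
  [[0,0,0.7],[0,0,0],0],
])

```text
clock: 25.5
position: [0.448, -0.0016, 0.0562]
ee_rot: [0.716, 0.698, -0.0, -0.0]
ft_force: [-0.2, -0.5, -0.8]
grip_width: 0.391
```

move_arm([
  [[0,0,0.4],[0,0,0],0],
  [[0,0,0.3],[0,0,0],0],
  [[0,0,0.1],[0,0,0],0],
  [[0,0,0],[0,0,0],0],
])

```text
clock: 26.0
position: [0.4485, -0.0012, 0.0377]
ee_rot: [0.716, 0.698, 0.0, 0.0]
ft_force: [0.6, 0.4, -1.8]
grip_width: 0.392
```

```bash
python3 -c "
from h import *
st(); plan(0,(.4479,-.001,.031,-1.7))"
```

```text
t 26.0 p [ 0.4485 -0.0012  0.0377] yawy [ 1.    -0.026  0.   ] g 0.392 f [ 0.6  0.4 -1.8] j [ 0.62  0.25 -0.77  2.08  0.23  0.89 -0.3 ]
[[[0.01,-0.02,0.27],[0.0,0.0,0.2],0]]
```

move_arm([
  [[0,0,0.1],[0,0,0],0],
  [[0,0,0.08],[0,0,0],0],
  [[0,0,0],[0,0,0],0],
])

```text
clock: 26.38
position: [0.4482, -0.0012, 0.033]
ee_rot: [0.716, 0.698, -0.0, -0.0]
ft_force: [0.2, 0.5, -0.8]
grip_width: 0.399
```

move_arm([
  [[0,0,0.06],[0,0,0],0],
  [[0,0,0],[0,0,0],0],
])

```text
clock: 26.62
position: [0.4483, -0.0012, 0.0315]
ee_rot: [0.716, 0.698, -0.0, 0.0]
ft_force: [0.7, -0.2, -1.0]
grip_width: 0.399
```

move_arm([
  [[0,0,0.05],[0,0,0],0],
  [[0,0,0],[0,0,0],0],
])

```text
clock: 26.88
position: [0.4485, -0.0012, 0.0309]
ee_rot: [0.716, 0.698, -0.0, 0.0]
ft_force: [-2.9, -0.6, 11.0]
grip_width: 0.396
```

move_arm([
  [[0,0,0],[0,0,0],0.5],
  [[0,0,0],[0,0,0],0.6],
  [[0,0,0],[0,0,0],0.65],
  [[0,0,-0.4],[0,0,0],0.65],
  [[0,0,-0.9],[0,0,0],0.65],
])

```text
clock: 27.5
position: [0.4477, -0.001, 0.0631]
ee_rot: [0.716, 0.698, -0.0, -0.001]
ft_force: [-0.1, 0.2, 0.6]
grip_width: 0.651
```

move_arm([
  [[0,0,-0.9],[0,0,0],0.65],
  [[0,0,-0.9],[0,0,0],0.65],
  [[0,0,-0.9],[0,0,0],0.65],
  [[0,0,-0.9],[0,0,0],0.65],
  [[0,0,0],[0,0,0],0.65],
])

```text
clock: 28.12
position: [0.4493, -0.0011, 0.1547]
ee_rot: [0.716, 0.698, 0.001, 0.002]
ft_force: [0.4, 0.3, 0.0]
grip_width: 0.653
```

```bash
python3 -c "
from h import *
st(); plan(.65,(.567,.349,.14,-1.7))"
```

```text
t 28.12 p [ 0.4493 -0.0011  0.1547] yawy [ 1.    -0.026  0.003] g 0.653 f [0.4 0.3 0. ] j [ 0.7   0.06 -0.81  1.97  0.05  1.13 -0.15]
[[[0.94,0.29,0.04],[0.0,0.0,0.0],0.65],[[0.94,0.29,0.04],[0.0,0.0,0.0],0.65],[[0.94,0.29,0.04],[0.0,0.0,0.0],0.65],[[0.94,0.29,0.04],[0.0,0.0,0.0],0.65],[[0.94,0.29,0.04],[0.0,0.0,0.0],0.65]]
[[[0.94,0.29,0.04],[0.0,0.0,0.0],0.65],[[0.94,0.29,0.04],[0.0,0.0,0.0],0.65],[[0.94,0.29,0.04],[0.0,0.0,0.0],0.65],[[0.94,0.29,0.04],[0.0,0.0,0.0],0.65],[[0.94,0.29,0.04],[0.0,0.0,0.0],0.65]]
[[[0.94,0.29,0.04],[0.0,0.0,0.0],0.65],[[0.95,0.29,0.04],[0.0,0.0,0.1],0.65],[[0.94,0.29,0.04],[0.1,0.0,0.0],0.65],[[0.95,0.28,0.03],[0.0,0.0,0.1],0.65],[[0.94,0.28,0.04],[0.1,0.1,0.0],0.65]]
```

move_arm([
  [[0.94,0.29,0],[0,0,0],0.65],
  [[0.94,0.29,0],[0,0,0],0.65],
  [[0.94,0.29,0],[0,0,0],0.65],
  [[0.94,0.29,0],[0,0,0],0.65],
  [[0.94,0.29,0],[0,0,0],0.65],
])

```text
clock: 28.75
position: [0.4874, 0.1161, 0.1522]
ee_rot: [0.716, 0.698, -0.0, -0.0]
ft_force: [0.4, -0.2, 0.1]
grip_width: 0.652
```

move_arm([
  [[0.94,0.29,0],[0,0,0],0.65],
  [[0.94,0.29,0],[0,0,0],0.65],
  [[0.94,0.29,0],[0,0,0],0.65],
  [[0.94,0.29,0.1],[0,0,0],0.65],
  [[0.94,0.29,0.1],[0,0,0],0.65],
])

```text
clock: 29.38
position: [0.5267, 0.2325, 0.147]
ee_rot: [0.716, 0.698, -0.0, -0.0]
ft_force: [-0.0, -0.3, -0.6]
grip_width: 0.65
```

move_arm([
  [[0.94,0.29,0.1],[0,0,0],0.65],
  [[0.94,0.29,0.1],[0,0,0],0.65],
  [[0.94,0.29,0.1],[0,0,0],0.65],
  [[0.94,0.29,0.1],[0,0,0],0.65],
  [[0.7,0.25,0],[0,0,0],0.65],
])

```text
clock: 30.0
position: [0.5645, 0.3434, 0.1366]
ee_rot: [0.716, 0.698, -0.001, -0.0]
ft_force: [-0.0, -0.8, 0.7]
grip_width: 0.65
```

move_arm([
  [[0,0,0],[0,0,0],0.65],
])

```text
clock: 30.12
position: [0.5641, 0.3437, 0.1368]
ee_rot: [0.715, 0.699, -0.0, -0.001]
ft_force: [-0.2, -0.5, 0.8]
grip_width: 0.651
```

```bash
python3 -c "
from h import *
st(); plan(.65,(.567,.349,.08,-1.7),(.567,.349,.018,-1.7)); t=save('top','t7.png');s=save('side','s7.png')
print(proj('side',[[.567,.349,0],[.4686,.255,0]]))
a=cv2.imread('pics/t7.png')[150:260,160:400];b=cv2.imread('pics/s7.png')[120:280,190:410]
cv2.imwrite('pics/c7.png',np.vstack([cv2.resize(a,(600,240),interpolation=2)*1,cv2.resize(b,(600,350),interpolation=2)]))"
```

```text
t 30.12 p [0.5641 0.3437 0.1368] yawy [ 1.    -0.024 -0.002] g 0.651 f [-0.2 -0.5  0.8] j [-0.04  0.61 -0.83  1.44  0.45  1.29 -0.93]
[[[0.07,0.04,0.76],[-0.0,-0.0,0.1],0.65],[[0.07,0.04,0.76],[-0.0,-0.0,0.1],0.65],[[0.07,0.03,0.75],[-0.1,-0.0,0.1],0.65],[[0.0,0.0,0.83],[0.0,-0.0,0.0],0.65],[[0.0,0.0,0.83],[0.0,-0.0,0.0],0.65]]
[[[0.0,0.0,0.82],[0.0,-0.0,0.0],0.65]]
[[212.76696455 263.24012207]
 [269.74686492 259.8781021 ]]
```

View pics/c7.png

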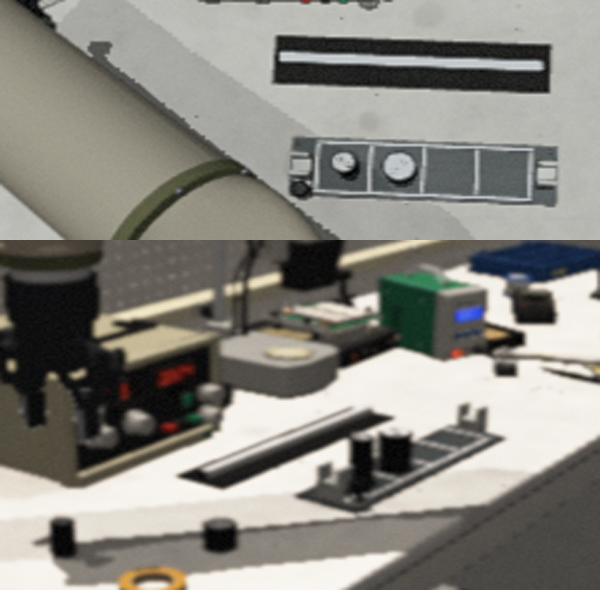

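Both placed cans stand in their pockets, and the can_44 and can_33 base positions match the side view. I'll descend on can_44.

move_arm([
  [[0.1,0.05,0.75],[0,0,0],0.65],
  [[0.05,0.05,0.75],[0,0,0],0.65],
  [[0.05,0,0.75],[0,0,0],0.65],
  [[0,0,0.8],[0,0,0],0.65],
  [[0,0,0.8],[0,0,0],0.65],
])

```text
clock: 30.85
position: [0.5674, 0.3472, 0.0399]
ee_rot: [0.716, 0.698, -0.0, -0.0]
ft_force: [0.3, 0.7, 0.7]
grip_width: 0.652
```

move_arm([
  [[0,0,0.8],[0,0,0],0.65],
  [[0,0,0.1],[0,0,0],0.4],
  [[0,0,0],[0,0,0],0.2],
  [[0,0,0],[0,0,0],0],
  [[0,0,0],[0,0,0],0],
])

```text
clock: 31.48
position: [0.568, 0.3476, 0.0197]
ee_rot: [0.716, 0.698, 0.001, 0.0]
ft_force: [1.1, -0.3, -0.2]
grip_width: 0.241
```

move_arm([
  [[0,0,0],[0,0,0],0],
  [[0,0,0],[0,0,0],0],
])

```text
clock: 31.72
position: [0.5677, 0.3474, 0.0192]
ee_rot: [0.716, 0.698, 0.0, 0.0]
ft_force: [-1.1, 0.3, -0.8]
grip_width: 0.24
```

move_arm([
  [[0,0,-0.3],[0,0,0],0],
  [[0,0,-0.7],[0,0,0],0],
  [[0,0,-0.9],[0,0,0],0],
  [[0,0,-0.9],[0,0,0],0],
  [[0,0,-0.9],[0,0,0],0],
])

```text
clock: 32.35
position: [0.5678, 0.3476, 0.1138]
ee_rot: [0.716, 0.698, 0.001, 0.0]
ft_force: [-0.2, 0.9, -0.0]
grip_width: 0.242
```

```bash
python3 -c "
from h import *
st(); plan(0,(.4461,-.061,.15,-1.7))"
```

```text
t 32.35 p [0.5678 0.3476 0.1138] yawy [ 1.    -0.026  0.001] g 0.242 f [-0.2  0.9 -0. ] j [-0.06  0.64 -0.81  1.45  0.48  1.26 -0.94]
[[[-0.91,-0.25,-0.08],[0.0,-0.0,0.0],0],[[-0.91,-0.25,-0.08],[0.0,-0.0,0.0],0],[[-0.92,-0.25,-0.08],[0.0,-0.0,0.0],0],[[-0.91,-0.25,-0.08],[0.0,-0.0,0.0],0],[[-0.92,-0.25,-0.08],[0.0,-0.0,0.0],0]]
[[[-0.91,-0.25,-0.08],[0.0,-0.0,0.0],0],[[-0.92,-0.25,-0.08],[0.0,-0.0,0.0],0],[[-0.91,-0.24,-0.08],[0.0,-0.0,0.0],0],[[-0.92,-0.25,-0.08],[0.0,-0.0,0.0],0],[[-0.91,-0.24,-0.08],[0.0,-0.0,0.0],0]]
[[[-0.92,-0.25,-0.08],[0.0,-0.0,0.0],0],[[-0.91,-0.24,-0.08],[0.0,-0.0,0.0],0],[[-0.92,-0.25,-0.08],[0.0,-0.0,0.0],0],[[-0.91,-0.24,-0.08],[0.0,-0.0,0.0],0],[[-0.92,-0.25,-0.08],[0.0,-0.0,0.1],0]]
[[[-0.91,-0.24,-0.09],[0.0,-0.0,0.0],0],[[-0.92,-0.24,-0.08],[0.0,-0.0,0.1],0],[[-0.91,-0.25,-0.09],[0.1,-0.0,0.0],0]]
```

move_arm([
  [[-0.5,-0.15,-0.6],[0,0,0],0],
  [[-0.92,-0.25,-0.6],[0,0,0],0],
  [[-0.92,-0.25,-0.2],[0,0,0],0],
  [[-0.92,-0.25,0],[0,0,0],0],
  [[-0.92,-0.25,0],[0,0,0],0],
])

```text
clock: 32.98
position: [0.5356, 0.2419, 0.1468]
ee_rot: [0.716, 0.698, -0.0, 0.0]
ft_force: [0.0, 0.5, -0.1]
grip_width: 0.242
```

move_arm([
  [[-0.92,-0.25,0],[0,0,0],0],
  [[-0.92,-0.25,0],[0,0,0],0],
  [[-0.92,-0.25,0],[0,0,0],0],
  [[-0.92,-0.25,0],[0,0,0],0],
  [[-0.92,-0.25,0],[0,0,0],0],
])

```text
clock: 33.6
position: [0.5012, 0.1279, 0.1466]
ee_rot: [0.716, 0.698, -0.0, 0.0]
ft_force: [-1.2, -0.3, 0.3]
grip_width: 0.24
```

move_arm([
  [[-0.92,-0.25,0],[0,0,0],0],
  [[-0.92,-0.25,0],[0,0,0],0],
  [[-0.92,-0.25,0],[0,0,0],0],
  [[-0.92,-0.25,0],[0,0,0],0],
  [[-0.92,-0.25,0],[0,0,0],0],
])

```text
clock: 34.22
position: [0.4668, 0.0139, 0.1466]
ee_rot: [0.716, 0.698, -0.0, 0.0]
ft_force: [0.5, -0.7, -0.5]
grip_width: 0.24
```

move_arm([
  [[-0.92,-0.25,0],[0,0,0],0],
  [[-0.9,-0.25,0],[0,0,0],0],
  [[-0.5,-0.2,0],[0,0,0],0],
  [[0,0,0],[0,0,0],0],
])

```text
clock: 34.72
position: [0.4482, -0.043, 0.1466]
ee_rot: [0.717, 0.697, -0.0, 0.0]
ft_force: [-0.0, 0.7, 0.6]
grip_width: 0.243
```

```bash
python3 -c "
from h import *
st(); plan(0,(.4461,-.061,.14,-1.7),(.4461,-.061,.031,-1.7))"
```

```text
t 34.73 p [ 0.4482 -0.043   0.1466] yawy [ 1.    -0.028 -0.   ] g 0.243 f [-0.   0.7  0.6] j [ 0.8   0.07 -0.82  1.97  0.06  1.12 -0.07]
[[[-0.72,-0.07,0.27],[-0.0,0.0,0.1],0],[[-0.0,0.0,0.87],[-0.0,0.0,0.0],0],[[-0.0,0.0,0.87],[-0.0,0.0,0.0],0],[[-0.0,0.0,0.87],[-0.0,0.0,0.0],0],[[-0.0,0.0,0.87],[-0.0,0.0,0.0],0]]
[[[-0.0,0.0,0.88],[-0.0,0.0,0.0],0]]
```

move_arm([
  [[-0.7,-0.05,0.1],[0,0,0],0],
  [[0,0,0.7],[0,0,0],0],
  [[0,0,0.9],[0,0,0],0],
  [[0,0,0.9],[0,0,0],0],
  [[0,0,0.9],[0,0,0],0],
])

```text
clock: 35.35
position: [0.4465, -0.0589, 0.0571]
ee_rot: [0.716, 0.698, -0.0, -0.001]
ft_force: [-1.0, -0.8, 0.5]
grip_width: 0.24
```

move_arm([
  [[0,0,0.7],[0,0,0],0],
  [[0,0,0.3],[0,0,0],0],
  [[0,0,0.1],[0,0,0],0],
  [[0,0,0],[0,0,0],0],
])

```text
clock: 35.85
position: [0.4474, -0.0596, 0.0319]
ee_rot: [0.716, 0.698, 0.0, 0.0]
ft_force: [-0.2, 0.2, 0.4]
grip_width: 0.241
```

Contact is expected at about 0.025.

move_arm([
  [[0,0,0.1],[0,0,0],0],
  [[0,0,0.1],[0,0,0],0],
  [[0,0,0],[0,0,0],0],
])

```text
clock: 36.22
position: [0.447, -0.0597, 0.0265]
ee_rot: [0.716, 0.698, -0.0, 0.0]
ft_force: [0.3, -0.2, -0.0]
grip_width: 0.24
```

move_arm([
  [[0,0,0.05],[0,0,0],0],
  [[0,0,0],[0,0,0],0],
])

```text
clock: 36.48
position: [0.447, -0.0596, 0.0252]
ee_rot: [0.716, 0.698, -0.0, -0.0]
ft_force: [-0.1, -0.1, -0.7]
grip_width: 0.243
```

move_arm([
  [[0,0,0.04],[0,0,0],0],
  [[0,0,0],[0,0,0],0],
])

```text
clock: 36.72
position: [0.4472, -0.0597, 0.0249]
ee_rot: [0.716, 0.698, -0.0, 0.0]
ft_force: [-3.9, -0.7, 10.7]
grip_width: 0.239
```

move_arm([
  [[0,0,0],[0,0,0],0.4],
  [[0,0,0],[0,0,0],0.5],
  [[0,0,-0.3],[0,0,0],0.5],
  [[0,0,-0.8],[0,0,0],0.65],
  [[0,0,-0.9],[0,0,0],0.65],
])

```text
clock: 37.35
position: [0.4469, -0.0595, 0.0751]
ee_rot: [0.716, 0.698, 0.0, -0.0]
ft_force: [0.2, -0.5, -0.2]
grip_width: 0.654
```

move_arm([
  [[0,0,-0.9],[0,0,0],0.65],
  [[0,0,-0.9],[0,0,0],0.65],
  [[0,0,-0.9],[0,0,0],0.65],
  [[0,0,-0.6],[0,0,0],0.65],
  [[0.5,0,0],[0,0,0],0.65],
])

```text
clock: 37.98
position: [0.4479, -0.0475, 0.1576]
ee_rot: [0.717, 0.697, 0.0, 0.001]
ft_force: [-0.4, 0.0, -0.2]
grip_width: 0.65
```

```bash
python3 -c "
from h import *
st(); plan(.65,(.4686,.255,.14,-1.7))"
```

```text
t 37.98 p [ 0.4479 -0.0475  0.1576] yawy [ 1.    -0.028  0.002] g 0.65 f [-0.4  0.  -0.2] j [ 0.82  0.06 -0.82  1.96  0.05  1.14 -0.05]
[[[0.93,0.04,0.05],[0.0,0.0,0.0],0.65],[[0.93,0.04,0.05],[0.0,0.0,0.0],0.65],[[0.93,0.04,0.05],[0.0,0.0,0.0],0.65],[[0.93,0.04,0.05],[0.0,0.0,0.0],0.65],[[0.93,0.04,0.05],[0.0,0.0,0.0],0.65]]
[[[0.93,0.04,0.06],[0.0,0.0,0.0],0.65],[[0.93,0.04,0.05],[0.0,0.0,0.0],0.65],[[0.93,0.04,0.06],[0.0,0.0,0.0],0.65],[[0.94,0.03,0.05],[0.0,0.0,0.0],0.65],[[0.93,0.04,0.06],[0.0,0.0,0.0],0.65]]
[[[0.94,0.03,0.05],[0.0,0.0,0.0],0.65],[[0.93,0.04,0.06],[0.0,0.0,0.1],0.65],[[0.94,0.03,0.05],[0.1,0.1,0.0],0.65]]
```

move_arm([
  [[0.93,0.04,0],[0,0,0],0.65],
  [[0.93,0.04,0],[0,0,0],0.65],
  [[0.93,0.04,0],[0,0,0],0.65],
  [[0.93,0.04,0],[0,0,0],0.65],
  [[0.93,0.04,0],[0,0,0],0.65],
])

```text
clock: 38.6
position: [0.4546, 0.0706, 0.1559]
ee_rot: [0.716, 0.698, -0.0, -0.001]
ft_force: [0.1, -0.3, -0.3]
grip_width: 0.649
```

move_arm([
  [[0.93,0.04,0],[0,0,0],0.65],
  [[0.93,0.04,0],[0,0,0],0.65],
  [[0.93,0.04,0.2],[0,0,0],0.65],
  [[0.93,0.04,0.3],[0,0,0],0.65],
  [[0.93,0.04,0.3],[0,0,0],0.65],
])

```text
clock: 39.22
position: [0.4624, 0.1866, 0.1357]
ee_rot: [0.716, 0.698, -0.0, -0.001]
ft_force: [0.4, 0.4, 0.4]
grip_width: 0.649
```

move_arm([
  [[0.93,0.04,0.3],[0,0,0],0.65],
  [[0.93,0.04,0.3],[0,0,0],0.65],
  [[0.6,0,0],[0,0,0],0.65],
  [[0,0,0],[0,0,0],0.65],
])

```text
clock: 39.72
position: [0.4662, 0.2478, 0.1216]
ee_rot: [0.715, 0.699, -0.0, -0.001]
ft_force: [0.6, 0.4, 0.6]
grip_width: 0.65
```

```bash
python3 -c "
from h import *
st(); plan(.65,(.4686,.255,.07,-1.7),(.4686,.255,.011,-1.7))"
```

```text
t 39.73 p [0.4662 0.2478 0.1216] yawy [ 1.    -0.023 -0.001] g 0.65 f [0.6 0.4 0.6] j [ 0.26  0.37 -0.97  1.81  0.33  1.14 -0.85]
[[[0.1,0.03,0.69],[-0.0,-0.0,0.1],0.65],[[0.09,0.03,0.69],[-0.0,-0.0,0.1],0.65],[[0.1,0.03,0.69],[-0.0,-0.0,0.2],0.65],[[-0.0,0.0,0.79],[-0.0,-0.0,-0.0],0.65],[[-0.0,0.0,0.78],[-0.0,-0.0,-0.0],0.65]]
[[[-0.0,0.0,0.79],[-0.0,-0.0,-0.0],0.65]]
```

move_arm([
  [[0.1,0.05,0.7],[0,0,0],0.65],
  [[0.1,0.05,0.7],[0,0,0],0.65],
  [[0.1,0,0.7],[0,0,0],0.65],
  [[0,0,0.8],[0,0,0],0.65],
  [[0,0,0.8],[0,0,0],0.65],
])

```text
clock: 40.35
position: [0.4694, 0.2537, 0.0277]
ee_rot: [0.716, 0.698, -0.0, -0.0]
ft_force: [0.3, -0.6, 0.3]
grip_width: 0.652
```

move_arm([
  [[0,0,0.7],[0,0,0],0.65],
  [[0,0,0],[0,0,0],0.5],
  [[0,0,0],[0,0,0],0.3],
  [[0,0,0],[0,0,0],0],
  [[0,0,0],[0,0,0],0],
])

```text
clock: 40.98
position: [0.47, 0.2539, 0.0123]
ee_rot: [0.716, 0.698, 0.0, 0.0]
ft_force: [0.0, -0.2, -0.3]
grip_width: 0.332
```

move_arm([
  [[0,0,0],[0,0,0],0],
  [[0,0,0],[0,0,0],0],
])

```text
clock: 41.22
position: [0.4699, 0.2539, 0.0121]
ee_rot: [0.716, 0.698, 0.0, 0.0]
ft_force: [-1.3, -0.9, 4.6]
grip_width: 0.338
```

move_arm([
  [[0,0,-0.3],[0,0,0],0],
  [[0,0,-0.7],[0,0,0],0],
  [[0,0,-0.9],[0,0,0],0],
  [[0,0,-0.9],[0,0,0],0],
  [[0,0,-0.9],[0,0,0],0],
])

```text
clock: 41.85
position: [0.4698, 0.2541, 0.1066]
ee_rot: [0.716, 0.698, 0.001, 0.0]
ft_force: [0.2, -0.1, -0.4]
grip_width: 0.337
```

```bash
python3 -c "
from h import *
st(); plan(0,(.4444,-.119,.14,-1.7)); s=save('side','s8.png'); cv2.imwrite('pics/c8.png',cv2.resize(cv2.imread('pics/s8.png')[130:290,190:410],None,fx=3,fy=3,interpolation=2))"
```

```text
t 41.85 p [0.4698 0.2541 0.1066] yawy [ 1.    -0.026  0.001] g 0.337 f [ 0.2 -0.1 -0.4] j [ 0.23  0.4  -0.96  1.81  0.36  1.12 -0.88]
[[[-0.93,-0.04,-0.08],[0.0,-0.0,0.0],0],[[-0.93,-0.04,-0.08],[0.0,-0.0,0.0],0],[[-0.93,-0.04,-0.08],[0.0,-0.0,0.0],0],[[-0.94,-0.04,-0.08],[0.0,-0.0,0.0],0],[[-0.93,-0.04,-0.09],[0.0,-0.0,0.0],0]]
[[[-0.94,-0.04,-0.08],[0.0,-0.0,0.0],0],[[-0.93,-0.04,-0.09],[0.0,-0.0,0.0],0],[[-0.94,-0.04,-0.08],[0.0,-0.0,0.0],0],[[-0.93,-0.04,-0.09],[0.0,-0.0,0.0],0],[[-0.94,-0.04,-0.08],[0.0,-0.0,0.0],0]]
[[[-0.93,-0.04,-0.09],[0.0,-0.0,0.0],0],[[-0.94,-0.04,-0.08],[0.0,-0.0,0.0],0],[[-0.93,-0.04,-0.09],[0.0,-0.0,0.1],0],[[-0.94,-0.04,-0.08],[0.0,-0.0,0.0],0],[[-0.93,-0.03,-0.09],[0.0,-0.0,0.1],0]]
[[[-0.94,-0.04,-0.08],[0.1,-0.0,0.0],0]]
```

View pics/c8.png

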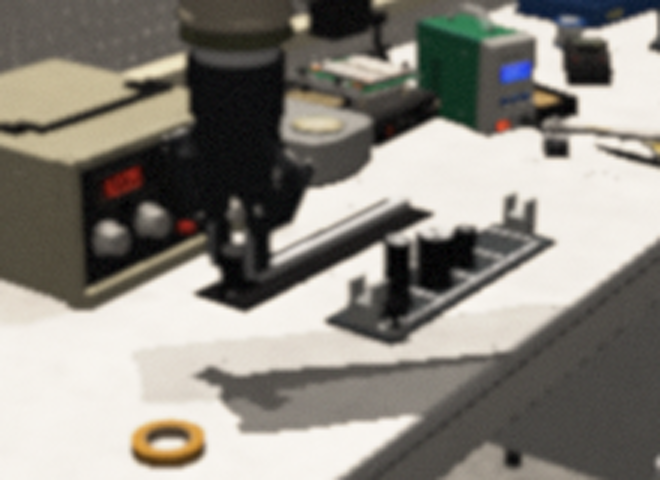

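Can_33 is held, and three cans stand in order. Carrying it over to the last pocket.

move_arm([
  [[-0.5,0,-0.6],[0,0,0],0],
  [[-0.93,-0.04,-0.6],[0,0,0],0],
  [[-0.93,-0.04,-0.4],[0,0,0],0],
  [[-0.93,-0.04,0],[0,0,0],0],
  [[-0.93,-0.04,0],[0,0,0],0],
])

```text
clock: 42.52
position: [0.463, 0.148, 0.1454]
ee_rot: [0.716, 0.698, 0.0, 0.001]
ft_force: [-0.3, -0.5, -0.8]
grip_width: 0.337
```

move_arm([
  [[-0.93,-0.04,0],[0,0,0],0],
  [[-0.93,-0.04,0],[0,0,0],0],
  [[-0.93,-0.04,0],[0,0,0],0],
  [[-0.93,-0.04,0],[0,0,0],0],
  [[-0.93,-0.04,0],[0,0,0],0],
])

```text
clock: 43.15
position: [0.455, 0.0319, 0.1452]
ee_rot: [0.716, 0.698, 0.0, 0.001]
ft_force: [-1.3, 0.1, 0.0]
grip_width: 0.341
```

move_arm([
  [[-0.93,-0.04,0],[0,0,0],0],
  [[-0.93,-0.04,0],[0,0,0],0],
  [[-0.93,-0.04,0],[0,0,0],0],
  [[-0.93,-0.04,0],[0,0,0],0],
  [[-0.93,-0.04,0],[0,0,0],0],
])

```text
clock: 43.78
position: [0.447, -0.0841, 0.1453]
ee_rot: [0.716, 0.698, 0.0, 0.001]
ft_force: [-0.6, 0.0, 0.1]
grip_width: 0.336
```

move_arm([
  [[-0.5,0,0],[0,0,0],0],
  [[0,0,0],[0,0,0],0],
])

```text
clock: 44.02
position: [0.4467, -0.0964, 0.1447]
ee_rot: [0.717, 0.698, 0.0, 0.0]
ft_force: [0.8, -0.2, -0.3]
grip_width: 0.336
```

```bash
python3 -c "
from h import *
st(); plan(0,(.4444,-.119,.14,-1.7),(.4444,-.119,.025,-1.7))"
```

```text
t 44.02 p [ 0.4467 -0.0964  0.1447] yawy [ 1.    -0.027  0.001] g 0.336 f [ 0.8 -0.2 -0.3] j [ 0.91  0.1  -0.82  1.96  0.08  1.12  0.03]
[[[-0.91,-0.07,0.19],[0.0,0.0,0.2],0],[[0.0,-0.0,0.92],[0.0,0.0,-0.0],0],[[0.0,-0.0,0.92],[0.0,0.0,-0.0],0],[[0.0,-0.0,0.92],[0.0,0.0,-0.0],0],[[0.0,-0.0,0.92],[0.0,0.0,-0.0],0]]
[[[0.0,-0.0,0.92],[0.0,0.0,-0.0],0]]
```

move_arm([
  [[-0.9,-0.05,0],[0,0,0],0],
  [[0,0,0.7],[0,0,0],0],
  [[0,0,0.9],[0,0,0],0],
  [[0,0,0.9],[0,0,0],0],
  [[0,0,0.9],[0,0,0],0],
])

```text
clock: 44.65
position: [0.4446, -0.1168, 0.0579]
ee_rot: [0.716, 0.699, 0.0, -0.0]
ft_force: [-0.1, -0.4, 0.1]
grip_width: 0.334
```

move_arm([
  [[0,0,0.7],[0,0,0],0],
  [[0,0,0.4],[0,0,0],0],
  [[0,0,0.2],[0,0,0],0],
  [[0,0,0],[0,0,0],0],
])

```text
clock: 45.15
position: [0.4449, -0.1185, 0.0269]
ee_rot: [0.716, 0.698, 0.0, 0.0]
ft_force: [-0.0, -0.4, 0.0]
grip_width: 0.334
```

Contact is expected at about 0.018.

move_arm([
  [[0,0,0.15],[0,0,0],0],
  [[0,0,0.1],[0,0,0],0],
  [[0,0,0],[0,0,0],0],
])

```text
clock: 45.52
position: [0.4447, -0.1186, 0.0205]
ee_rot: [0.716, 0.698, -0.0, 0.0]
ft_force: [0.5, 0.8, 0.1]
grip_width: 0.33
```

move_arm([
  [[0,0,0.08],[0,0,0],0],
  [[0,0,0],[0,0,0],0],
])

```text
clock: 45.78
position: [0.4447, -0.1186, 0.0185]
ee_rot: [0.716, 0.698, -0.0, -0.0]
ft_force: [0.1, 0.7, -0.8]
grip_width: 0.331
```

move_arm([
  [[0,0,0.04],[0,0,0],0],
  [[0,0,0],[0,0,0],0],
])

```text
clock: 46.02
position: [0.4449, -0.1187, 0.018]
ee_rot: [0.716, 0.698, -0.0, 0.0]
ft_force: [-4.2, 0.3, 9.8]
grip_width: 0.335
```

Contact. Releasing, lifting and moving aside to look.

move_arm([
  [[0,0,0],[0,0,0],0.45],
  [[0,0,0],[0,0,0],0.55],
  [[0,0,-0.3],[0,0,0],0.55],
  [[0,0,-0.8],[0,0,0],0.6],
  [[0,0,-0.9],[0,0,0],0.6],
])

```text
clock: 46.65
position: [0.4446, -0.1184, 0.0684]
ee_rot: [0.716, 0.698, 0.0, -0.0]
ft_force: [0.6, -0.3, 0.1]
grip_width: 0.596
```

move_arm([
  [[0,0,-0.9],[0,0,0],0.6],
  [[0,0,-0.9],[0,0,0],0.6],
  [[0,0,-0.9],[0,0,0],0.6],
  [[-0.5,0,-0.9],[0,0,0],0.6],
  [[-0.9,0,0],[0,0,0],0.6],
])

```text
clock: 47.28
position: [0.445, -0.1536, 0.1598]
ee_rot: [0.716, 0.699, 0.0, 0.002]
ft_force: [0.3, -0.3, -0.3]
grip_width: 0.6
```

move_arm([
  [[-0.9,0,0],[0,0,0],0.6],
  [[-0.9,0,0],[0,0,0],0.6],
  [[-0.9,0,0],[0,0,0],0.6],
  [[-0.9,0,0],[0,0,0],0.6],
  [[-0.9,0,0],[0,0,0],0.6],
])

```text
clock: 47.9
position: [0.4409, -0.2675, 0.1574]
ee_rot: [0.716, 0.698, 0.0, -0.0]
ft_force: [-0.1, 0.1, 0.2]
grip_width: 0.599
```

move_arm([
  [[-0.9,0,0],[0,0,0],0.6],
  [[-0.9,0,0],[0,0,0],0.6],
  [[0,0,0],[0,0,0],0.6],
  [[0,0,0],[0,0,0],0.6],
])

```text
clock: 48.4
position: [0.44, -0.3105, 0.1575]
ee_rot: [0.716, 0.698, 0.0, -0.0]
ft_force: [-0.2, 0.6, 0.1]
grip_width: 0.599
```

Run:
```python
from h import *
st(); save('top','t9.png');save('side','s9.png')
a=cv2.imread('pics/t9.png');b=cv2.imread('pics/s9.png')
cv2.imwrite('pics/c9.png',np.vstack([cv2.resize(a[155:255,170:490],(768,240),interpolation=2),cv2.resize(b[150:290,190:510],(768,336),interpolation=2)]))
g=cv2.cvtColor(a,cv2.COLOR_BGR2GRAY)
m=np.zeros_like(g); m[160:200,275:375]=(g[160:200,275:375]>140)*255
m[:163]=0
k,l,s,c=cv2.connectedComponentsWithStats(m)
cc=max(cv2.findContours((l==1+np.argmax([x[4] if x[3]<12 else 0 for x in s[1:]])).astype(np.uint8),0,2)[0],key=cv2.contourArea)
r=cv2.boxPoints(cv2.minAreaRect(cc));P=onz('top',r,.016);print('bar',P.mean(0).round(4),P.round(3).tolist())
```

```text
t 48.4 p [ 0.44   -0.3105  0.1575] yawy [ 1.    -0.025  0.   ] g 0.599 f [-0.2  0.6  0.1] j [ 1.11  0.26 -0.66  1.76  0.17  1.18  0.37]
bar [ 0.5386 -0.017   0.016 ] [[0.551, 0.119, 0.016], [0.554, -0.153, 0.016], [0.526, -0.153, 0.016], [0.523, 0.118, 0.016]]
```

View pics/c9.png

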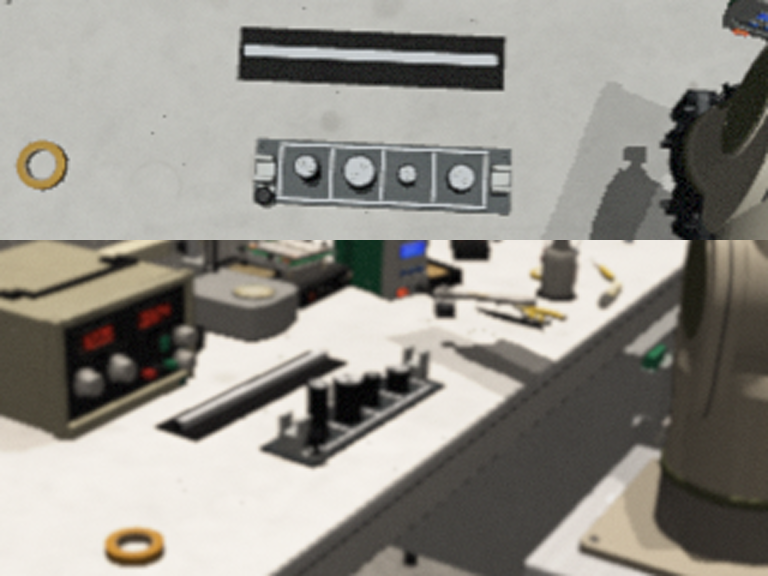

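All four cans stand in their pockets in height order from the knob: top-view crop x = 307, 360, 408 and 461. The bar (x 244 to 498) is centred on the mat (x 238 to 505) to about 3 mm. The printed bar figure picked up a strip of bench instead, so I ignore it. The tape and heat sink look unmoved. Handing in.

```bash
python3 -c "
from h import *
P=onz('top',[(271.7,175.8),(377.5,180.4)],.016);print(P.mean(0).round(4),(P[0]-P[1]).round(4))
print(hand_in())"
```

```text
[ 0.583  -0.0164  0.016 ] [0.01   0.2918 0.    ]
the job is handed in; nothing more can be done
None
```

I lifted the bar level out of the brackets and laid it on the mat. The 66, 55, 44 and 33 mm cans then went into the pockets in that order from the knob bracket. The job is handed in at about 48 s of the 120 s allowed; `hand_in()` gives no verdict.

- **Bar:** it measures at (0.583, -0.016) against the mat centre at (0.583, -0.016), and parallel to it within about 0.01 rad.
- **Cans:** in the last pictures all four stand upright in their pockets, and the gripper is clear of everything.
- **Bystanders:** the tape roll and heat sink look unmoved. I judged that by eye and did not measure it again at the end.
- **Failed check:** one automatic check of the bar position failed because it picked up a strip of bench instead of the bar. I replaced it with bar end points read by eye from the picture, which give the figures above.

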